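Pack, close and lock the sterilising cassette

ROBOT

A 6-joint arm with a two-finger parallel gripper is mounted at the origin on the work surface. World frame = base frame: x ahead of the robot, y to its left, z up, the work surface at z = 0. Lengths are in m, angles in rad, forces in N, time in s.
With the tool pointing down it reaches from about 0.35 to 0.85 m from the base axis. Payload 8.1 kg.
Tool frame: the origin (TCP) lies midway between the tips of the shut fingers; the grasp point (between the pads) lies 19 mm behind it; z points along the fingers, y is the line along which they close (so a half turn about z gives the same grasp; the last joint's range is limited). The gripper opens to 93 mm and grips with 3 to 60 N. Pads are 15 mm wide; open, the fingers measure 128 mm over their backs; the gripper's body (75 mm by 188 mm) begins 65 mm behind the grasp point.
Start: joints at [-1.369, 0.13, 1.488, -0, 1.523, -0.085], TCP at [0.17, -0.575, 0.219] pointing down, gripper open.
Joint ranges: [-2.96, 2.96], [-0.89, 2.26], [0.02, 2.5], [-1.34, 4.48], [0, 2.73], [-2.66, 2.66]. Speed limits (rad/s): [2.39, 2.39, 2.79, 3.14, 3.14, 3.14].

INTERFACE

Orientations are given as a 3x3 rotation matrix whose columns are the frame's x, y, z axes.
In Python, from rig import state, camera, finish_job gives the robot as it stands.
- The arm moves only by the tool carry_out, never from a script. Its argument "increments" is a list of rows, each a list of 3 entries, a list of its own where there are three numbers: the shift along the tool's x, y, z as a fraction of full scale, then the turn, a rotation vector about the tool's x, y, z as a fraction of full scale, then the gripper command: -1 is fully open, 1 is shut, values between are in proportion. A call has exactly 5 rows; each row shifts and turns the commanded pose from where the row before left it, along the tool's axes as they then stand; what a row does not reach is not made up. Full scale, the value 1, is 0.025 m for a shift and 5 degrees for a turn. A row lasts 1/8 s, in which the tool goes at most 62.5 mm and 10.7 degrees, less where a joint would pass 70% of its speed; a pose out of reach is approached as far as the arm can. A call with a number of a shift or a turn outside -1 to 1 is refused whole. A call with a gripper value outside its range is refused whole. The fingers move at their own pace and stop on an object; the grip force is fixed at half the most. Time passes only in rows, so rows that do not move let the fingers close, or fill a call up. It gives the time, the measured TCP pose, the force, the opening and the grip force at its end, in the units of the state.
- state(): the state, without advancing time (a new reading comes with each control period).
- camera(name): name is "scene" or "side" or "wrist"; returns a dict with "frame" (400x640x3 uint8, red, green, blue), "fx", "fy", "cx", "cy" (pixels), "world_to_cam" (4x4, takes a point from world to camera coordinates). Camera axes: x right, y up, looking along -z (the intrinsics and any distortion apply to the point x, -y, -z); pixel columns grow to the right and rows downward; lengths in m; the calibration is good to about 2 mm. A picture is of the moment at which its call begins. There is no depth.
- finish_job(): hands the job in; it is judged then, once.
The state is a dict: "time_s": time; "joint_positions": joint angles; "joint_vel": joint speeds; "effort": joint torques, N m; "tcp_pos": TCP position; "tool_rot": TCP orientation; "wrist_force": force on the tool from outside, world axes, zero at the start; "ft_torque": the same for the moment, N m; "grip_width": opening from 0.0 (shut) to 1.0 (fully open); "finger_force": force on a finger pad.
Only numpy, scipy, OpenCV 4.12 (cv2) and the standard library are available. Lean on these libraries where they do the work, as an engineer would, in place of code of your own. Each camera call takes 0.05 s, during which the arm holds its last target. There are 200 camera calls.

TASK

Put every small item from the blue tray (bur block, glass dish, sharpening stone, tip wrench and file stand, whichever are there, but not the long mirror) into the cassette's load bay. Then set the cover on the cassette with its slot over the cassette's slot and press it down until all four edges have clicked fully home under their catches. Finally take the T-toggle from its stand, pass its foot down through both slots until its collar is on the cover, and turn it a quarter turn so that it locks; leave the mirror and the other things around where they are.

Things in the scene. Friction and masses are not known exactly. Their poses are not given: they have to be found in the camera images.
- cassette: fixed open steel sterilising cassette 190 (x, its length) x 120 (y) x 48 mm high (rim); origin at the centre of its underside. Floor 6 mm, walls 4 mm. A cross wall at x 45 to 48 mm parts the load bay from the lock well at the +x end, which a slotted 5 mm bridge plate (top flush with the rim) covers. A sprung catch stands mid-way along each side, flared guides at the corners
- catch_far (a joint): spring catch mid-way along the +x side (one of four alike, one per side), 30 mm wide, top 66 mm up; 0 = at rest, grows (m) as it is pushed outward. Its sloping nose overhangs the cover's edge by 3.5 mm; its flat underside is 54.5 mm up. The cover's edge rests on the nose at first; pushed down past it (4 to 12 N per side, 5 to 14 mm of travel) it clicks under and is held
- bay (a point): centre of the load bay's floor (6 mm up, at x = -23 mm of the cassette); axes as the cassette's. The bay is 136 (x) x 112 (y) mm inside, 42 mm deep; ledges 14 mm square fill its two -x corners at rim height. The corner guides reach 68 mm up and lead the cover in: 1.5 mm clear all round at the rim, 8 mm at their tops
- lock_slot (a point): centre of the slot in the cassette's bridge plate, at its top face: slot 12 mm (x) by 32 mm (y), plate 5 mm thick, open well 37 mm deep below it
- cover: loose steel cover plate 186 (x) x 116 (y) x 5 mm, 150 to 220 g, lying flat; origin at the centre of its underside, z up. On top a black grip ridge 64 (x) x 14 (y) mm, z 5 to 29 mm, centred at x = -8 mm. Near its +x end a slot 16 (x) x 36 (y) mm, which must come over the cassette's slot (cover x along cassette x). Seated, its underside is on the rim, 48 mm up
- cover_slot (a point): centre of the cover's slot, top face, at x = +69 mm of the cover
- edge_far (a point): underside of the cover, middle of its +x edge (x = +93 mm)
- edge_near (a point): underside of the cover, middle of its -x edge (x = -93 mm)
- edge_left (a point): underside of the cover, middle of its +y edge (y = +58 mm)
- edge_right (a point): underside of the cover, middle of its -y edge (y = -58 mm)
- toggle: loose T-toggle, 45.5 mm tall, 60 g, hanging by its collar in the stand; origin under the centre of its foot, z up. Foot 7 (x) x 24 (y) x 6 mm; shank 7 mm dia. to z 19.5; collar 22 mm dia., z 19.5 to 23.5; grip bar 10 (x) x 36 (y) mm, z 23.5 to 45.5, parallel to the foot. Locked: collar on the cover, origin 33.5 mm up, toggle y along cassette x
- stand: fixed white block 50 (x) x 60 (y) x 27 mm high with a slot 14 (x) x 32 (y) mm through it that holds the toggle; origin at the centre of its underside, z up
- tray: fixed flat blue tray 250 (x) x 200 (y) mm; floor 4 mm thick with a rim 3 mm higher; origin at the centre of its underside
- bur_block: aluminium bur block 44 (x) x 20 (y) x 18 mm with thin brass pins standing 7 mm out of its top; origin at the centre of its underside, z up
- dish: small round glass dish 30 mm dia., 20 mm high; origin at the centre of its underside, z up
- stone: white sharpening stone 46 (x) x 18 (y) x 12 mm; origin at the centre of its underside, z up
- tip_wrench: steel tip wrench lying flat, 12 mm thick, 46 mm long: a bar 12 mm wide (y) from x = -23 to +10 mm and a 22 mm disc centred at x = +12 mm; origin at the middle of its underside
- file_stand: round white file stand: foot 34 mm dia. 8 mm high, above it a body 26 mm dia. up to 24 mm, with short pins 6 mm higher; origin at the centre of its underside, z up
- mirror: long thin dental mirror (130 mm, 6 mm thick) along the tray's far left edge: bystander, stays on the tray
- tape_roll: paper tape roll 56 mm dia., 24 mm high: bystander
- swab_cup: white cup 75 mm high: bystander
- spray_bottle: white bottle 170 mm high: bystander

How it is judged:
On the way, in this order (a step that is already met when the one before it is completed fails the run):
1. every item that is there lies in the load bay (x of bur_block in the frame of cassette between -0.09 and 0.045 m and y of bur_block in the frame of cassette between -0.055 and 0.055 m and z of each of bur_block, dish, stone, tip_wrench, file_stand in the frame of cassette below 0.04 m and x of dish in the frame of cassette between -0.09 and 0.045 m and y of dish in the frame of cassette between -0.055 and 0.055 m and x of stone in the frame of cassette between -0.09 and 0.045 m and y of stone in the frame of cassette between -0.055 and 0.055 m and x of tip_wrench in the frame of cassette between -0.09 and 0.045 m and y of tip_wrench in the frame of cassette between -0.055 and 0.055 m and x of file_stand in the frame of cassette between -0.09 and 0.045 m and y of file_stand in the frame of cassette between -0.055 and 0.055 m), for 0.2 s.
2. the cover is clicked home along all four edges (all of step 1 and z of each of edge_far, edge_near, edge_left, edge_right in the frame of cassette below 0.0515 m and horizontal distance between cover_slot and lock_slot below 0.006 m and x of edge_near in the frame of cassette below -0.085 m), for 0.2 s.
3. the toggle is through both slots and turned a quarter turn (z of each of edge_far, edge_near, edge_left, edge_right in the frame of cassette below 0.0515 m and horizontal distance between each of cover_slot, toggle and lock_slot below 0.006 m and x of edge_near in the frame of cassette below -0.085 m and z of toggle in the frame of cassette between 0.028 and 0.0375 m and angle between the y axis of toggle and the x axis of cassette, either way round below 0.35 rad and angle between toggle's own z axis and vertical below 0.25 rad), for 0.2 s.
At the end, for the whole second after the job is handed in: Every item present is in the load bay below the rim; the cover's four edges are within 3.5 mm of the rim, slots in line to 6 mm; the toggle is upright with its foot below the bridge plate, across the slot to within 20 degrees; cover and toggle at rest (all of step 1 and all of step 3 and linear speed of each of cover, toggle below 0.02 m/s); the robot touches nothing.
It fails at once if the tape roll is pushed away (more than 5 cm) (distance of tape_roll from where it was at the start of the episode above 0.05 m).
It fails at once if the swab cup is pushed away (more than 5 cm) (distance of swab_cup from where it was at the start of the episode above 0.05 m).
It fails at once if the spray bottle is pushed away (more than 5 cm) (distance of spray_bottle from where it was at the start of the episode above 0.05 m).
It fails at once if the mirror is pushed away (more than 5 cm) (distance of mirror from where it was at the start of the episode above 0.05 m).
Of bur_block, dish, stone, tip_wrench, file_stand only 2 to 4 are there at a start; the rules pass over those that are not, and their reading is None.
At some moment in a run one of bur_block, dish, stone, tip_wrench, file_stand may be knocked a few centimetres aside while the robot is not near it.
It also fails if it takes over 210 s, if anything falls off the work surface, if the arm or the gripper's body presses on something with over 40 N, if the wrist force passes 120 N, or if a joint passes its speed limit or range.

## Working session

There is one attempt and no reset: what is moved stays moved. The work goes in short steps, Python scripts to look and compute and a tool call to move; the robot and the scene stay as the last step left them, time stands still between calls to the robot, and variables do not carry over. Pictures are saved under pics/ and viewed, at most 14 in all, crops included, and the job is handed in when it is done.

Besides the shell and the picture viewer there is one more tool, called after ">>>" as name(argument=value, ...), one argument or row to a line, values as JSON. carry_out: Moves the arm, as the interface text tells. Shift numbers are shares of 0.025 m and turn numbers shares of 5 degrees, none past 1 either way. Its arguments: {"type":"object","properties":{"increments":{"type":"array","items":{"type":"array"}}},"required":["increments"]}

```bash
ls; mkdir -p pics
cat > h.py <<'E'
import numpy as np, cv2
from rig import state, camera, finish_job
def snap(n,f=None):
    c=camera(n)
    if f: cv2.imwrite('pics/'+f+'.png',c['frame'][:,:,::-1])
    return c
def ray(c,u,v):
    W=np.array(c['world_to_cam']);R=W[:3,:3];t=W[:3,3]
    d=R.T@np.array([(u-c['cx'])/c['fx'],-(v-c['cy'])/c['fy'],-1]);return -R.T@t,d
def onz(c,u,v,z):
    o,d=ray(c,u,v);return o+d*(z-o[2])/d[2]
def proj(c,p):
    W=np.array(c['world_to_cam']);q=W[:3,:3]@np.array(p)+W[:3,3]
    return c['cx']+c['fx']*q[0]/-q[2], c['cy']-c['fy']*q[1]/-q[2]
E
python3 - <<'E'
from h import *
np.set_printoptions(precision=4,suppress=True)
for n in ['scene','side','wrist']:
    c=snap(n,n+'0'); print(n,{k:c[k] for k in c if k!='frame'}, ray(c,320,200))
print(state())
E
```

```text
pics
scene {'fx': 380.7154063635624, 'fy': 380.7154063635624, 'cx': 325.64025304495135, 'cy': 196.70698501442016, 'world_to_cam': array([[-0.6885,  0.7252,  0.0054,  0.3648],
       [-0.4257, -0.4101,  0.8066,  0.2106],
       [ 0.5871,  0.553 ,  0.5911, -1.4581],
       [ 0.    ,  0.    ,  0.    ,  1.    ]])} (array([1.1969, 0.6282, 0.6901]), array([-0.5733, -0.5602, -0.5982]))
side {'fx': 419.37712433020823, 'fy': 419.37712433020823, 'cx': 318.66060116170127, 'cy': 201.4589061184304, 'world_to_cam': array([[-0.7165, -0.6974, -0.0133,  0.4287],
       [ 0.3492, -0.3751,  0.8587, -0.2392],
       [-0.6039,  0.6106,  0.5123, -1.0186],
       [ 0.    ,  0.    ,  0.    ,  1.    ]])} (array([-0.2244,  0.8312,  0.733 ]), array([ 0.6028, -0.6142, -0.5094]))
wrist {'fx': 309.43032331131076, 'fy': 309.43032331131076, 'cx': 322.213789013273, 'cy': 200.16339589379646, 'world_to_cam': array([[ 0.2823, -0.9593, -0.0016, -0.5999],
       [ 0.9305,  0.2742, -0.2429,  0.0289],
       [ 0.2334,  0.0671,  0.9701, -0.3891],
       [ 0.    ,  0.    ,  0.    ,  1.    ]])} (array([ 0.2333, -0.5573,  0.3835]), array([-0.2349, -0.0601, -0.9702]))
{'time_s': 0.15, 'joint_positions': array([-1.3694,  0.131 ,  1.489 , -0.    ,  1.523 , -0.0854]), 'joint_vel': array([ 0.0017, -0.0023, -0.0026, -0.0011,  0.0015, -0.0005]), 'effort': array([  0.0012, -56.0476, -49.2335,   0.0769,   0.0307,  -0.0001]), 'tcp_pos': array([ 0.1697, -0.5751,  0.2178]), 'tool_rot': array([[ 0.9592,  0.2829, -0.0003],
       [ 0.2829, -0.9591,  0.0014],
       [ 0.0001, -0.0015, -1.    ]]), 'wrist_force': array([-0.4837,  0.2777, -0.8916]), 'ft_torque': array([ 0.0509, -0.0352, -0.0276]), 'finger_force': 0.0, 'grip_width': 1.0002900659995773}
```

View pics/scene0.png

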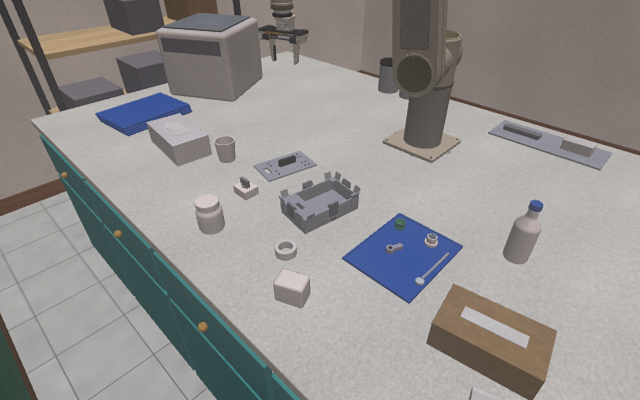

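View pics/side0.png

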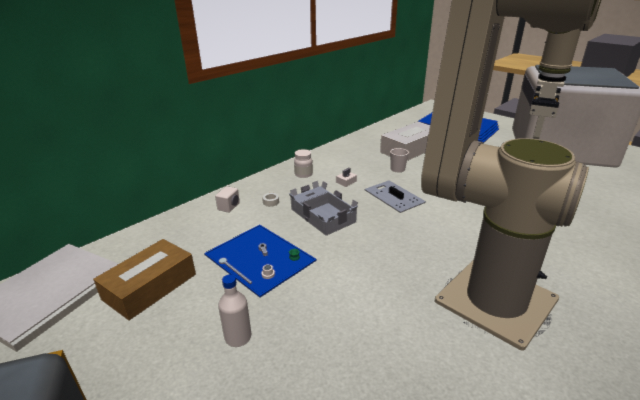

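The scene view shows the tray at about (400,255), with the green dish at (400,225), tip wrench at (394,248), file stand at (432,240) and mirror at (432,268). It also shows the cassette at (319,203), the cover at (285,165) and the toggle stand at (246,186). The side view shows the same things. Next I'll get rough positions.

Run:
```python
from h import *
np.set_printoptions(precision=3,suppress=True)
s=snap('scene');d=snap('side')
P=dict(dish=(400,225,.02),wrench=(394,248,.01),file=(432,240,.02),mirror0=(418,281,.01),mirror1=(448,254,.01),cass=(319,200,.04),cover=(285,164,.01),toggle=(246,186,.03),tape=(285,250,.01),cup=(226,150,.04),bottle=(208,215,.04),spray=(520,245,.05))
for k,(u,v,z) in P.items(): print(k,onz(s,u,v,z))
Q=dict(dish=(294,254,.02),wrench=(264,250,.01),file=(267,271,.02),cass=(323,207,.04),cover=(395,195,.01),toggle=(346,178,.03),tape=(270,200,.01))
for k,(u,v,z) in Q.items(): print(k,onz(d,u,v,z))
# blue tray
hsv=cv2.cvtColor(s['frame'],cv2.COLOR_RGB2HSV)
m=cv2.inRange(hsv,(105,150,60),(130,255,255));m[:200]=0;m[:,500:]=0;m[:,:330]=0
c=max(cv2.findContours(m,0,2)[0],key=cv2.contourArea)
q=cv2.approxPolyDP(cv2.convexHull(c),6,True)[:,0];print([onz(s,*p,.007) for p in q])
```

```text
dish [0.486 0.236 0.02 ]
wrench [0.561 0.27  0.01 ]
file [0.478 0.329 0.02 ]
mirror0 [0.613 0.375 0.01 ]
mirror1 [0.485 0.381 0.01 ]
cass [0.576 0.017 0.04 ]
cover [ 0.481 -0.238  0.01 ]
toggle [ 0.669 -0.202  0.03 ]
tape [0.759 0.075 0.01 ]
cup [ 0.592 -0.416  0.04 ]
bottle [ 0.833 -0.152  0.04 ]
spray [0.377 0.507 0.05 ]
dish [0.469 0.229 0.02 ]
wrench [0.554 0.267 0.01 ]
file [0.468 0.326 0.02 ]
cass [0.559 0.02  0.04 ]
cover [ 0.466 -0.24   0.01 ]
toggle [ 0.647 -0.192  0.03 ]
tape [0.755 0.075 0.01 ]
[array([0.51 , 0.371, 0.007]), array([0.638, 0.383, 0.007]), array([0.654, 0.345, 0.007]), array([0.59 , 0.251, 0.007]), array([0.556, 0.239, 0.007]), array([0.497, 0.283, 0.007])]
```

>>> carry_out(
  increments=[
    [[0,0,-0.6],[0,0,0.656],-1],
    [[0,0,-0.6],[0,0,0.656],-1],
    [[0,0,-0.6],[0,0,0.656],-1],
    [[0,0,-0.6],[0,0,0.656],-1],
    [[0,0,-0.6],[0,0,0.656],-1],
  ],
)

```text
time_s: 0.88
tcp_pos: [0.1697, -0.5754, 0.294]
tool_rot: [[1.0, -0.001, -0.0], [-0.001, -1.0, 0.0], [-0.0, -0.0, -1.0]]
wrist_force: [-0.3, -0.2, -0.4]
grip_width: 1.001
finger_force: 0.0
```

>>> carry_out(
  increments=[
    [[0.9,-1,0],[0,0,0],-1],
    [[0.9,-1,0],[0,0,0],-1],
    [[0.9,-1,0],[0,0,0],-1],
    [[0.9,-1,0],[0,0,0],-1],
    [[0.9,-1,0],[0,0,0],-1],
  ],
)

```text
time_s: 1.5
tcp_pos: [0.2828, -0.4495, 0.2936]
tool_rot: [[1.0, 0.0, -0.0], [0.0, -1.0, 0.0], [-0.0, -0.0, -1.0]]
wrist_force: [0.3, 0.3, -0.3]
grip_width: 0.999
finger_force: 0.0
```

>>> carry_out(
  increments=[
    [[0.9,-1,0],[0,0,0],-1],
    [[0.9,-1,0],[0,0,0],-1],
    [[0.9,-1,0],[0,0,0],-1],
    [[0.9,-1,0],[0,0,0],-1],
    [[0.9,-1,0],[0,0,0],-1],
  ],
)

```text
time_s: 2.12
tcp_pos: [0.3952, -0.3244, 0.2936]
tool_rot: [[1.0, 0.001, -0.0], [0.001, -1.0, 0.0], [-0.0, -0.0, -1.0]]
wrist_force: [0.3, -0.4, -0.8]
grip_width: 1.001
finger_force: 0.0
```

>>> carry_out(
  increments=[
    [[1,-1,0],[0,0,0],-1],
    [[1,-1,0],[0,0,0],-1],
    [[1,-1,0],[0,0,0],-1],
    [[0,-1,0],[0,0,0],-1],
    [[0,0,0],[0,0,0],-1],
  ],
)

```text
time_s: 2.75
tcp_pos: [0.4699, -0.224, 0.2936]
tool_rot: [[1.0, 0.003, 0.0], [0.003, -1.0, 0.0], [0.0, -0.0, -1.0]]
wrist_force: [0.9, -0.2, -1.5]
grip_width: 0.998
finger_force: 0.0
```

Run:
```python
from h import *
c=snap('wrist','w1'); print(state()['tcp_pos'],state()['tool_rot'],ray(c,320,200))
```

```text
[ 0.46967284 -0.22502128  0.29367731] [[ 9.99997923e-01  2.03537210e-03  1.07752630e-04]
 [ 2.03541095e-03 -9.99997863e-01 -3.61628546e-04]
 [ 1.07016351e-04  3.61847116e-04 -9.99999929e-01]] (array([ 0.53616501, -0.2248107 ,  0.45940163]), array([-0.24245294,  0.00658263, -0.97016736]))
```

View pics/w1.png

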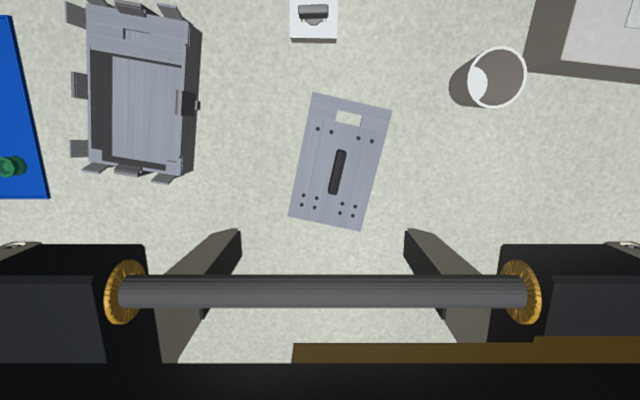

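The wrist view shows the cover centred at about (340,162), yawed about -13°, with its slot towards +x. The cassette is at (140,95) with its lock end at +x, the toggle stand is at (313,18), and the tray edge is at the left. Next I'll look over the tray and cassette.

>>> carry_out(
  increments=[
    [[0,-1,0],[0,0,0],-1],
    [[0,-1,0],[0,0,0],-1],
    [[0,-1,0],[0,0,0],-1],
    [[0,-1,0],[0,0,0],-1],
    [[0,-1,0],[0,0,0],-1],
  ],
)

```text
time_s: 3.42
tcp_pos: [0.4694, -0.1008, 0.2937]
tool_rot: [[1.0, -0.001, 0.0], [-0.001, -1.0, -0.0], [0.0, 0.0, -1.0]]
wrist_force: [0.5, 0.1, -0.5]
grip_width: 0.998
finger_force: 0.0
```

>>> carry_out(
  increments=[
    [[0,-1,0],[0,0,0],-1],
    [[0,-1,0],[0,0,0],-1],
    [[0,-1,0],[0,0,0],-1],
    [[0,-1,0],[0,0,0],-1],
    [[0,-1,0],[0,0,0],-1],
  ],
)

```text
time_s: 4.05
tcp_pos: [0.4696, 0.0243, 0.2937]
tool_rot: [[1.0, -0.001, 0.0], [-0.001, -1.0, -0.0], [0.0, 0.0, -1.0]]
wrist_force: [-0.2, 0.6, 0.5]
grip_width: 0.999
finger_force: 0.0
```

>>> carry_out(
  increments=[
    [[0,-1,0],[0,0,0],-1],
    [[0,-1,0],[0,0,0],-1],
    [[0,-1,0],[0,0,0],-1],
    [[0,-1,0],[0,0,0],-1],
    [[0,0,0],[0,0,0],-1],
  ],
)

```text
time_s: 4.68
tcp_pos: [0.4696, 0.1249, 0.2936]
tool_rot: [[1.0, 0.002, -0.0], [0.002, -1.0, -0.0], [-0.0, 0.0, -1.0]]
wrist_force: [-0.0, 0.1, 0.6]
grip_width: 1.002
finger_force: 0.0
```

Run:
```python
from h import *
c=snap('wrist','w2'); print(state()['tcp_pos'])
```

```text
[0.46963984 0.1240789  0.29356685]
```

View pics/w2.png

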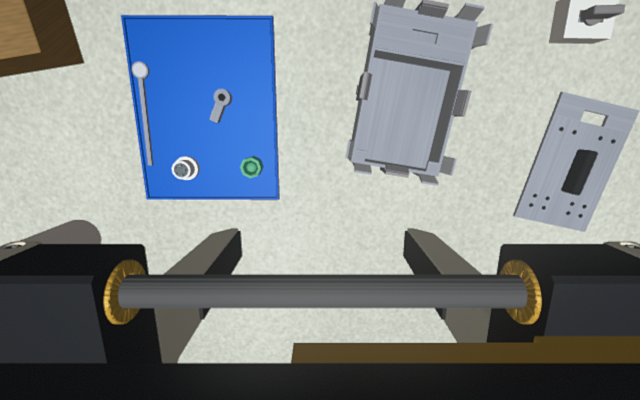

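The wrist view shows three items on the tray: file stand at (184,168), dish at (251,167), and wrench with its disc at (222,97) and bar end at (214,120). The cassette is centred near (415,90). Next I'll measure them.

Run:
```python
from h import *
np.set_printoptions(precision=4,suppress=True)
c=snap('wrist'); f=c['frame'];hsv=cv2.cvtColor(f,cv2.COLOR_RGB2HSV)
blue=cv2.inRange(hsv,(105,130,60),(130,255,255)); blue[:,300:]=0
cs=max(cv2.findContours(blue,0,2)[0],key=cv2.contourArea)
q=cv2.approxPolyDP(cv2.convexHull(cs),5,True)[:,0];print('tray',[onz(c,*p,.007)[:2] for p in q])
tr=np.zeros_like(blue);cv2.fillConvexPoly(tr,cv2.convexHull(cs),255)
m=cv2.erode(tr,np.ones((7,7)))&~blue
for k in cv2.findContours(m,0,2)[0]:
    a=cv2.contourArea(k)
    if a<60: continue
    (x,y),(w,h),ang=cv2.minAreaRect(k); M=cv2.moments(k); print(int(a),round(x),round(y),round(w),round(h),round(ang),onz(c,x,y,.016)[:2],'cen',onz(c,M['m10']/a,M['m01']/a,.016)[:2])
    if a<700: print([onz(c,*p,.016)[:2] for p in cv2.boxPoints(cv2.minAreaRect(k))])
# file stand white ring, etc
cv2.imwrite('pics/crop2.png',cv2.resize(f[0:200,330:480,::-1],None,fx=4,fy=3.9)[:600])
cv2.imwrite('pics/crop2.png',cv2.resize(f[0:200,330:490,::-1],(480,600),interpolation=cv2.INTER_CUBIC))
```

```text
tray [array([0.6716, 0.1902]), array([0.426 , 0.1909]), array([0.4259, 0.3879]), array([0.6714, 0.3868])]
355 251 167 21 22 72 [0.4741 0.2258] cen [0.4743 0.2261]
[array([0.4831, 0.245 ]), array([0.493 , 0.2145]), array([0.465 , 0.2065]), array([0.4547, 0.2375])]
508 184 168 24 27 90 [0.4725 0.3211] cen [0.4724 0.321 ]
[array([0.4897, 0.3385]), array([0.4897, 0.3   ]), array([0.455 , 0.3034]), array([0.455 , 0.3426])]
405 220 106 18 34 10 [0.5583 0.2632] cen [0.5608 0.2643]
[array([0.5381, 0.2813]), array([0.5821, 0.2695]), array([0.5781, 0.2456]), array([0.5339, 0.2568])]
641 141 113 104 17 88 [0.5486 0.373 ] cen [0.5624 0.369 ]
[array([0.6149, 0.3773]), array([0.6157, 0.3545]), array([0.4769, 0.3683]), array([0.476 , 0.3929])]
```

View pics/crop2.png

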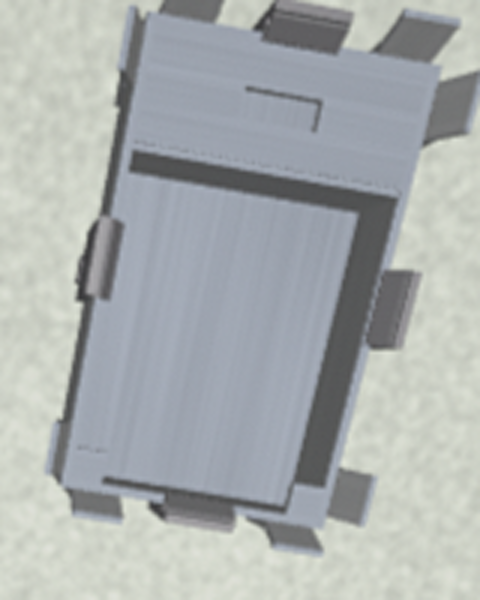

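The crop (3x, offset 330,0) shows the cassette rim corners at (145,15), (440,65), (328,525) and (65,485), so the yaw is about -10°.

Run:
```python
from h import *
np.set_printoptions(precision=4,suppress=True)
c=snap('wrist')
P=[(145,15),(440,65),(328,525),(65,485)]
X=[onz(c,330+u/3,v/3,.048)[:2] for u,v in P];print(X)
X=np.array(X);print('cen',X.mean(0),'sides',[np.linalg.norm(X[i]-X[i-1]) for i in range(4)],'yaw',[np.degrees(np.arctan2(*(a-b)[::-1])) for a,b in((X[0],X[3]),(X[1],X[2]))])
# dish: green top centroid at z .02 ; file stand top circle
```

```text
[array([0.671 , 0.0561]), array([ 0.6532, -0.0625]), array([ 0.4677, -0.0348]), array([0.4856, 0.0834])]
cen [0.5694 0.0105] sides [np.float64(0.18737784751900824), np.float64(0.11990689720195058), np.float64(0.18761106836401628), np.float64(0.11955281631687724)] yaw [np.float64(-8.388396903547772), np.float64(-8.496773560202824)]
```

```bash
cat >> h.py <<'E'
def go(x,y,z,yaw=None):
    s=state();p=np.array(s['tcp_pos']);R=np.array(s['tool_rot']);cy=np.degrees(np.arctan2(R[1,0],R[0,0]))
    yaw=cy if yaw is None else yaw
    a=np.radians(yaw);ex=np.array([np.cos(a),np.sin(a),0]);ey=np.array([np.sin(a),-np.cos(a),0]);d=np.array([x,y,z])-p
    print('turn first',round((cy-yaw)/5,2),'then units',np.round(np.array([d@ex,d@ey,-d[2]])/.025,2),'tcp',p.round(4),'yaw',round(cy,2),'w',round(s['grip_width']*93,1))
E
python3 -c "
from h import *
go(.472,.321,.12,-8.45)"
```

```text
turn first 1.69 then units [-1.07 -7.83  6.94] tcp [0.4696 0.1235 0.2936] yaw -0.02 w 92.7
```

>>> carry_out(
  increments=[
    [[0,0,0],[0,0,0.845],-0.3],
    [[0,0,0],[0,0,0.845],-0.3],
    [[-0.13,-0.975,0.87],[0,0,0],-0.3],
    [[-0.13,-0.975,0.87],[0,0,0],-0.3],
    [[-0.13,-0.975,0.87],[0,0,0],-0.3],
  ],
)

```text
time_s: 5.45
tcp_pos: [0.4709, 0.1978, 0.2279]
tool_rot: [[0.989, -0.148, 0.001], [-0.148, -0.989, -0.0], [0.001, 0.0, -1.0]]
wrist_force: [0.7, -0.2, 0.3]
grip_width: 0.649
finger_force: 0.0
```

>>> carry_out(
  increments=[
    [[-0.13,-0.975,0.87],[0,0,0],-0.3],
    [[-0.13,-0.975,0.87],[0,0,0],-0.3],
    [[-0.13,-0.975,0.87],[0,0,0],-0.3],
    [[-0.13,-0.975,0.87],[0,0,0],-0.3],
    [[-0.13,-0.975,0.87],[0,0,0],-0.3],
  ],
)

```text
time_s: 6.08
tcp_pos: [0.473, 0.3209, 0.119]
tool_rot: [[0.989, -0.148, 0.0], [-0.148, -0.989, -0.0], [0.0, 0.0, -1.0]]
wrist_force: [-0.0, -0.3, -0.3]
grip_width: 0.649
finger_force: 0.0
```

Run:
```python
from h import *
c=snap('wrist','w3'); go(.472,.321,.014)
```

```text
turn first 0.0 then units [0.05 0.05 4.07] tcp [0.471  0.3225 0.1156] yaw -8.45 w 59.9
```

View pics/w3.png

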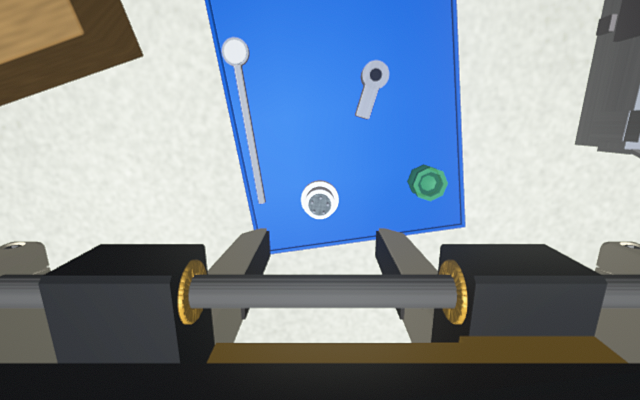

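The file stand foot is at (320,200), well centred between the fingers. The dish is at (428,182), the wrench disc at (376,74) and its bar end at (363,116).

Run:
```python
from h import *
np.set_printoptions(precision=4,suppress=True)
c=camera('wrist')
for n,u,v,z in [('foot',320,199,.012),('filetop',320,205,.028),('dish',429,182,.022),('disc',376,74,.016),('end',363,116,.016)]: print(n,onz(c,u,v,z))
p=onz(c,320,200,.012);go(p[0],p[1],.014)
```

```text
foot [0.4708 0.3233 0.012 ]
filetop [0.4696 0.3234 0.028 ]
dish [0.4743 0.2289 0.022 ]
disc [0.5673 0.2634 0.016 ]
end [0.5365 0.2774 0.016 ]
turn first 0.0 then units [-0.05 -0.09  4.1 ] tcp [0.4709 0.3211 0.1166] yaw -8.39 w 60.4
```

>>> carry_out(
  increments=[
    [[-0.05,-0.08,1],[0,0,0],-0.3],
    [[0,0,1],[0,0,0],-0.3],
    [[0,0,1],[0,0,0],-0.3],
    [[0,0,1],[0,0,0],-0.3],
    [[0,0,0.1],[0,0,0],-0.3],
  ],
)

```text
time_s: 6.8
tcp_pos: [0.4705, 0.3215, 0.0158]
tool_rot: [[0.989, -0.148, -0.003], [-0.148, -0.989, -0.002], [-0.002, 0.002, -1.0]]
wrist_force: [-0.3, -0.2, -0.2]
grip_width: 0.65
finger_force: 0.0
```

>>> carry_out(
  increments=[
    [[0,0,0],[0,0,0],1],
    [[0,0,0],[0,0,0],1],
    [[0,0,0],[0,0,0],1],
    [[0,0,0],[0,0,0],1],
    [[0,0,0],[0,0,0],1],
  ],
)

```text
time_s: 7.42
tcp_pos: [0.4716, 0.3238, 0.0178]
tool_rot: [[0.989, -0.146, 0.001], [-0.146, -0.989, 0.0], [0.001, -0.0, -1.0]]
wrist_force: [-1.4, -1.1, 3.4]
grip_width: 0.269
finger_force: 30.0
```

>>> carry_out(
  increments=[
    [[0,0,-1],[0,0,0],1],
    [[0,0,-1],[0,0,0],1],
    [[0,0,-1],[0,0,0],1],
    [[0,0,-1],[0,0,0],1],
    [[0,0,-0.6],[0,0,0],1],
  ],
)

```text
time_s: 8.05
tcp_pos: [0.4716, 0.3238, 0.1335]
tool_rot: [[0.989, -0.146, 0.001], [-0.146, -0.989, 0.001], [0.001, -0.001, -1.0]]
wrist_force: [0.9, 0.1, -1.3]
grip_width: 0.266
finger_force: 30.0
```

Run:
```python
from h import *
go(.5012,.0206,.13,-8.45)
```

```text
turn first 0.01 then units [ 2.95 11.82  0.14] tcp [0.4716 0.3238 0.1335] yaw -8.41 w 24.7
```

>>> carry_out(
  increments=[
    [[0.245,0.985,0],[0,0,0],1],
    [[0.245,0.985,0],[0,0,0],1],
    [[0.245,0.985,0],[0,0,0],1],
    [[0.245,0.985,0],[0,0,0],1],
    [[0.245,0.985,0],[0,0,0],1],
  ],
)

```text
time_s: 8.68
tcp_pos: [0.4831, 0.1964, 0.1316]
tool_rot: [[0.989, -0.146, -0.001], [-0.146, -0.989, -0.0], [-0.001, 0.0, -1.0]]
wrist_force: [-0.5, 0.5, -0.4]
grip_width: 0.271
finger_force: 30.0
```

>>> carry_out(
  increments=[
    [[0.245,0.985,0],[0,0,0],1],
    [[0.245,0.985,0],[0,0,0],1],
    [[0.245,0.985,0],[0,0,0],1],
    [[0.245,0.985,0],[0,0,0],1],
    [[0.245,0.985,0],[0,0,0],1],
  ],
)

```text
time_s: 9.3
tcp_pos: [0.4954, 0.0702, 0.1316]
tool_rot: [[0.989, -0.146, -0.001], [-0.146, -0.989, -0.0], [-0.001, 0.0, -1.0]]
wrist_force: [-0.1, 0.1, -0.5]
grip_width: 0.271
finger_force: 30.0
```

>>> carry_out(
  increments=[
    [[0.245,0.985,0],[0,0,0],1],
    [[0.245,0.985,0],[0,0,0],1],
    [[0,0,0],[0,0,0],1],
    [[0,0,0],[0,0,0],1],
    [[0,0,0],[0,0,0],1],
  ],
)

```text
time_s: 9.93
tcp_pos: [0.5005, 0.0213, 0.132]
tool_rot: [[0.989, -0.145, -0.0], [-0.145, -0.989, 0.0], [-0.0, -0.0, -1.0]]
wrist_force: [0.4, -0.1, -0.6]
grip_width: 0.265
finger_force: 30.0
```

Run:
```python
from h import *
c=snap('wrist','w4');go(.5012,.0206,.022,-8.45)
```

```text
turn first 0.02 then units [0.03 0.02 4.4 ] tcp [0.5005 0.0212 0.132 ] yaw -8.36 w 24.9
```

View pics/w4.png

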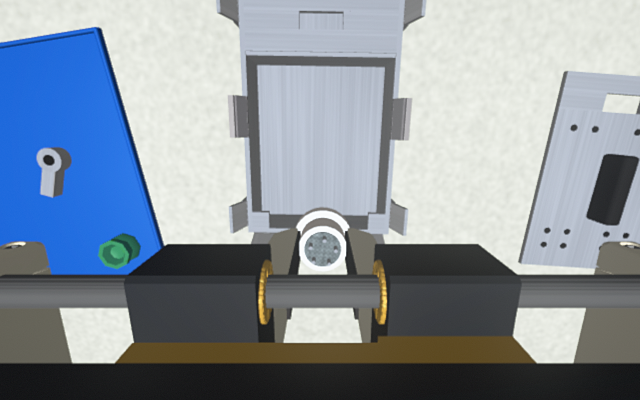

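The view shows the cassette square with the tool: bay far inner corners at (247,57) and (395,57), bridge slot around (321,20), and the file stand held upright at (322,248). I'll refine the cassette pose from these.

Run:
```python
from h import *
np.set_printoptions(precision=4,suppress=True)
c=camera('wrist');f=c['frame']
L,R=onz(c,247,57,.048),onz(c,395,57,.048);print(L,R,np.linalg.norm(L-R),np.degrees(np.arctan2(*(R-L)[:2][::-1]))+90)
C0=np.array([.5694,.0105,.048]);a=np.radians(-8.45);ex=np.array([np.cos(a),np.sin(a),0]);ey=np.array([-np.sin(a),np.cos(a),0])
for x,y in [(.045,.056),(.045,-.056),(-.095,.06),(-.095,-.06),(.063,.016),(.063,-.016),(-.077,.056),(-.077,-.056)]: print(x,y,np.round(proj(c,C0+x*ex+y*ey)))
cv2.imwrite('pics/crop4.png',cv2.resize(f[0:240,210:430,::-1],(550,600),interpolation=cv2.INTER_CUBIC))
```

```text
[0.6213 0.0591 0.048 ] [ 0.6052 -0.0501  0.048 ] 0.11036082272458467 -8.392110675440406
0.045 0.056 [246.  56.]
0.045 -0.056 [397.  56.]
-0.095 0.06 [251. 233.]
-0.095 -0.06 [392. 233.]
0.063 0.016 [300.  29.]
0.063 -0.016 [344.  29.]
-0.077 0.056 [255. 213.]
-0.077 -0.056 [388. 213.]
```

View pics/crop4.png

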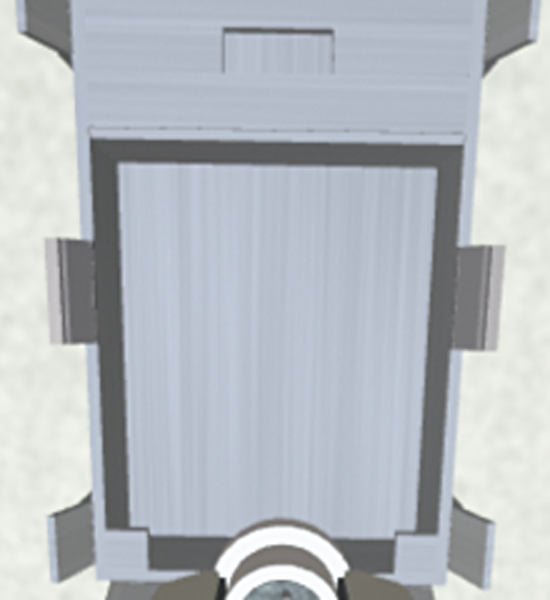

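The slot edges (299–344, row 29) match the prediction to within 1 px, so the cassette pose is confirmed. Placing the file stand.

>>> carry_out(
  increments=[
    [[0.03,0,1],[0,0,0],1],
    [[0,0,1],[0,0,0],1],
    [[0,0,1],[0,0,0],1],
    [[0,0,1],[0,0,0],1],
    [[0,0,0.4],[0,0,0],1],
  ],
)

```text
time_s: 10.65
tcp_pos: [0.5002, 0.0208, 0.0206]
tool_rot: [[0.989, -0.146, -0.003], [-0.146, -0.989, 0.0], [-0.003, 0.0, -1.0]]
wrist_force: [0.4, -0.2, -0.2]
grip_width: 0.269
finger_force: 30.0
```

>>> carry_out(
  increments=[
    [[0,0,0.05],[0,0,0],1],
    [[0,0,0],[0,0,0],0],
    [[0,0,0],[0,0,0],0],
    [[0,0,-0.6],[0,0,0],0],
    [[0,0,-1],[0,0,0],0],
  ],
)

```text
time_s: 11.28
tcp_pos: [0.501, 0.0204, 0.0618]
tool_rot: [[0.989, -0.146, -0.001], [-0.146, -0.989, 0.0], [-0.001, 0.0, -1.0]]
wrist_force: [0.4, 0.7, -0.2]
grip_width: 0.499
finger_force: 0.0
```

>>> carry_out(
  increments=[
    [[0,0,-1],[0,0,0],0],
    [[0,0,-1],[0,0,0],0],
    [[0,0,-1],[0,0,0],0],
    [[0,0,0],[0,0,0],-0.3],
    [[0,0,0],[0,0,0],-0.3],
  ],
)

```text
time_s: 11.9
tcp_pos: [0.5013, 0.0204, 0.1358]
tool_rot: [[0.989, -0.146, 0.0], [-0.146, -0.989, 0.0], [0.0, -0.0, -1.0]]
wrist_force: [-0.2, 0.7, -0.6]
grip_width: 0.633
finger_force: 0.0
```

Run:
```python
from h import *
np.set_printoptions(precision=4,suppress=True)
go(.4743,.2285,.12,-8.45)
c=camera('wrist');f=c['frame'];hsv=cv2.cvtColor(f,cv2.COLOR_RGB2HSV)
m=cv2.inRange(hsv,(60,80,40),(90,255,255));k=max(cv2.findContours(m,0,2)[0],key=cv2.contourArea);(x,y),_,_=cv2.minAreaRect(k);print('dish px',x,y,onz(c,x,y,.016))
```

```text
turn first 0.01 then units [-2.29 -8.08  0.63] tcp [0.5013 0.0204 0.1358] yaw -8.42 w 58.8
dish px 122.0 239.0 [0.4862 0.2203 0.016 ]
```

>>> carry_out(
  increments=[
    [[-0.28,-1,0],[0,0,0],-0.3],
    [[-0.28,-1,0],[0,0,0],-0.3],
    [[-0.28,-1,0],[0,0,0],-0.3],
    [[-0.28,-1,0],[0,0,0],-0.3],
    [[-0.28,-1,0],[0,0,0],-0.3],
  ],
)

```text
time_s: 12.58
tcp_pos: [0.484, 0.1498, 0.1344]
tool_rot: [[0.989, -0.146, -0.002], [-0.146, -0.989, -0.0], [-0.002, 0.001, -1.0]]
wrist_force: [0.5, -0.0, 0.4]
grip_width: 0.649
finger_force: 0.0
```

>>> carry_out(
  increments=[
    [[-0.28,-1,0.2],[0,0,0],-0.3],
    [[-0.28,-1,0.2],[0,0,0],-0.3],
    [[-0.28,-1,0.2],[0,0,0],-0.3],
    [[0,0,0],[0,0,0],-0.3],
    [[0,0,0],[0,0,0],-0.3],
  ],
)

```text
time_s: 13.2
tcp_pos: [0.4748, 0.2258, 0.1201]
tool_rot: [[0.989, -0.146, -0.001], [-0.146, -0.989, -0.001], [-0.001, 0.001, -1.0]]
wrist_force: [0.2, 0.9, 0.5]
grip_width: 0.652
finger_force: 0.0
```

Run:
```python
from h import *
np.set_printoptions(precision=4,suppress=True)
c=camera('wrist');f=c['frame'];hsv=cv2.cvtColor(f,cv2.COLOR_RGB2HSV)
m=cv2.inRange(hsv,(60,80,40),(90,255,255));k=max(cv2.findContours(m,0,2)[0],key=cv2.contourArea);(x,y),wh,_=cv2.minAreaRect(k);p=onz(c,x,y,.016);print('dish px',x,y,wh,p)
go(p[0],p[1],.009)
```

```text
dish px 321.1500244140625 199.5500030517578 (30.99031639099121, 33.203914642333984) [0.4741 0.2257 0.016 ]
turn first 0.0 then units [-0.04  0.    4.46] tcp [0.4751 0.2256 0.1204] yaw -8.44 w 60.4
```

>>> carry_out(
  increments=[
    [[-0.04,0,1],[0,0,0],-0.3],
    [[0,0,1],[0,0,0],-0.3],
    [[0,0,1],[0,0,0],-0.3],
    [[0,0,1],[0,0,0],-0.3],
    [[0,0,0.4],[0,0,0],-0.3],
  ],
)

```text
time_s: 13.88
tcp_pos: [0.4734, 0.2253, 0.0094]
tool_rot: [[0.989, -0.147, -0.002], [-0.147, -0.989, -0.001], [-0.002, 0.001, -1.0]]
wrist_force: [0.4, -1.2, 0.4]
grip_width: 0.647
finger_force: 0.0
```

>>> carry_out(
  increments=[
    [[0,0,0],[0,0,0],1],
    [[0,0,0],[0,0,0],1],
    [[0,0,0],[0,0,0],1],
    [[0,0,0],[0,0,0],1],
    [[0,0,0],[0,0,0],1],
  ],
)

```text
time_s: 14.5
tcp_pos: [0.4751, 0.2268, 0.0118]
tool_rot: [[0.989, -0.146, 0.002], [-0.146, -0.989, 0.0], [0.001, -0.001, -1.0]]
wrist_force: [-0.8, 0.3, 5.7]
grip_width: 0.311
finger_force: 30.0
```

>>> carry_out(
  increments=[
    [[0,0,-1],[0,0,0],1],
    [[0,0,-1],[0,0,0],1],
    [[0,0,-1],[0,0,0],1],
    [[0,0,-1],[0,0,0],1],
    [[0,0,-0.8],[0,0,0],1],
  ],
)

```text
time_s: 15.12
tcp_pos: [0.4744, 0.2267, 0.1319]
tool_rot: [[0.989, -0.146, 0.0], [-0.146, -0.989, 0.0], [0.0, -0.0, -1.0]]
wrist_force: [-0.3, 0.8, 0.6]
grip_width: 0.316
finger_force: 30.0
```

Run:
```python
from h import *
go(.5387,.0153,.13,-8.45)
```

```text
turn first 0.01 then units [3.79 7.98 0.08] tcp [0.4744 0.2267 0.1319] yaw -8.41 w 29.4
```

>>> carry_out(
  increments=[
    [[0.474,1,0],[0,0,0],1],
    [[0.474,1,0],[0,0,0],1],
    [[0.474,1,0],[0,0,0],1],
    [[0.474,1,0],[0,0,0],1],
    [[0.474,1,0],[0,0,0],1],
  ],
)

```text
time_s: 15.75
tcp_pos: [0.5146, 0.0934, 0.1307]
tool_rot: [[0.989, -0.146, -0.0], [-0.146, -0.989, 0.0], [-0.0, -0.0, -1.0]]
wrist_force: [-0.9, -0.4, -0.7]
grip_width: 0.317
finger_force: 30.0
```

>>> carry_out(
  increments=[
    [[0.474,1,0],[0,0,0],1],
    [[0.474,1,0],[0,0,0],1],
    [[0.474,1,0],[0,0,0],1],
    [[0,0,0],[0,0,0],1],
    [[0,0,0],[0,0,0],1],
  ],
)

```text
time_s: 16.38
tcp_pos: [0.5385, 0.0153, 0.1307]
tool_rot: [[0.989, -0.147, -0.001], [-0.147, -0.989, 0.0], [-0.001, -0.0, -1.0]]
wrist_force: [0.4, 0.3, -0.6]
grip_width: 0.315
finger_force: 30.0
```

>>> carry_out(
  increments=[
    [[0,0,1],[0,0,0],1],
    [[0,0,1],[0,0,0],1],
    [[0,0,1],[0,0,0],1],
    [[0,0,1],[0,0,0],1],
    [[0,0,0.6],[0,0,0],1],
  ],
)

```text
time_s: 17.0
tcp_pos: [0.5377, 0.016, 0.0144]
tool_rot: [[0.989, -0.145, -0.002], [-0.145, -0.989, 0.0], [-0.002, -0.0, -1.0]]
wrist_force: [0.9, -0.2, -0.3]
grip_width: 0.315
finger_force: 30.0
```

>>> carry_out(
  increments=[
    [[0,0,0.02],[0,0,0],1],
    [[0,0,0],[0,0,0],0],
    [[0,0,0],[0,0,0],0],
    [[0,0,-0.6],[0,0,0],0],
    [[0,0,-1],[0,0,0],0],
  ],
)

```text
time_s: 17.62
tcp_pos: [0.5384, 0.0148, 0.0563]
tool_rot: [[0.989, -0.147, -0.001], [-0.147, -0.989, 0.0], [-0.001, 0.0, -1.0]]
wrist_force: [0.4, -0.4, -0.8]
grip_width: 0.499
finger_force: 0.0
```

>>> carry_out(
  increments=[
    [[0,0,-1],[0,0,0],0],
    [[0,0,-1],[0,0,0],0],
    [[0,0,-1],[0,0,0],0],
    [[0,0,-0.2],[0,0,0],0],
    [[0,0,0],[0,0,0],0],
  ],
)

```text
time_s: 18.25
tcp_pos: [0.5391, 0.0147, 0.1359]
tool_rot: [[0.989, -0.146, 0.001], [-0.146, -0.989, -0.0], [0.001, -0.0, -1.0]]
wrist_force: [0.7, 0.3, -1.4]
grip_width: 0.5
finger_force: 0.0
```

Run:
```python
from h import *
go(.552,.2695,.12,-24)
```

```text
turn first 3.12 then units [-3.67 -9.52  0.64] tcp [0.5391 0.0147 0.1359] yaw -8.42 w 46.5
```

>>> carry_out(
  increments=[
    [[0,0,0],[0,0,0.78],0],
    [[0,0,0],[0,0,0.78],0],
    [[0,0,0],[0,0,0.78],0],
    [[0,0,0],[0,0,0.78],0],
    [[-0.367,-0.952,0],[0,0,0],0],
  ],
)

```text
time_s: 18.88
tcp_pos: [0.5392, 0.0394, 0.1337]
tool_rot: [[0.912, -0.41, -0.003], [-0.41, -0.912, -0.0], [-0.002, 0.001, -1.0]]
wrist_force: [-0.3, -0.1, -0.4]
grip_width: 0.501
finger_force: 0.0
```

>>> carry_out(
  increments=[
    [[-0.367,-0.952,0],[0,0,0],0],
    [[-0.367,-0.952,0],[0,0,0],0],
    [[-0.367,-0.952,0],[0,0,0],0],
    [[-0.367,-0.952,0],[0,0,0],0],
    [[-0.367,-0.952,0],[0,0,0],0],
  ],
)

```text
time_s: 19.5
tcp_pos: [0.5457, 0.1683, 0.1337]
tool_rot: [[0.913, -0.407, -0.002], [-0.407, -0.913, -0.001], [-0.002, 0.001, -1.0]]
wrist_force: [0.6, -0.3, -0.0]
grip_width: 0.504
finger_force: 0.0
```

>>> carry_out(
  increments=[
    [[-0.367,-0.952,0],[0,0,0],0],
    [[-0.367,-0.952,0.2],[0,0,0],0],
    [[-0.367,-0.952,0.2],[0,0,0],0],
    [[-0.367,-0.952,0.2],[0,0,0],0],
    [[0,0,0],[0,0,0],0],
  ],
)

```text
time_s: 20.12
tcp_pos: [0.5504, 0.2705, 0.1181]
tool_rot: [[0.914, -0.405, -0.003], [-0.405, -0.914, -0.001], [-0.003, 0.002, -1.0]]
wrist_force: [0.1, -0.2, -0.9]
grip_width: 0.5
finger_force: 0.0
```

Run:
```python
from h import *
np.set_printoptions(precision=4,suppress=True)
c=camera('wrist');f=c['frame'];hsv=cv2.cvtColor(f,cv2.COLOR_RGB2HSV)
m=cv2.inRange(hsv,(0,0,60),(180,90,255));m[225:]=0
for k in cv2.findContours(m,cv2.RETR_CCOMP,2)[0]:
    a=cv2.contourArea(k);r=cv2.minAreaRect(k)
    if 200<a<6000: M=cv2.moments(k);print(a,r,'box cen',onz(c,*r[0],.016),'cen',onz(c,M['m10']/a,M['m01']/a,.016))
cv2.imwrite('pics/w5.png',f[:,:,::-1]);go(.552,.2695,.009,-24)
```

```text
641.5 ((197.3832550048828, 201.51805114746094), (53.1210823059082, 24.73417854309082), 74.87599182128906) box cen [0.5934 0.3718 0.016 ] cen [0.5988 0.3688 0.016 ]
792.0 ((321.0, 188.0), (50.0, 24.0), 90.0) box cen [0.5599 0.266  0.016 ] cen [0.5623 0.2652 0.016 ]
turn first 0.01 then units [ 0.05 -0.02  4.38] tcp [0.5507 0.2696 0.1186] yaw -23.94 w 46.8
```

View pics/w5.png

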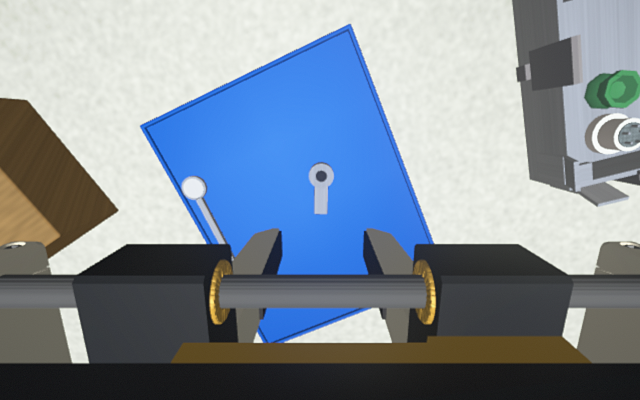

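The wrench is square to the tool at (321,188), aligned with the fingers. Gripping its bar.

>>> carry_out(
  increments=[
    [[0.06,0,1],[0,0,0],0],
    [[0,0,1],[0,0,0],0],
    [[0,0,1],[0,0,0],0],
    [[0,0,1],[0,0,0],0],
    [[0,0,0.4],[0,0,0],0],
  ],
)

```text
time_s: 20.8
tcp_pos: [0.5518, 0.2673, 0.0082]
tool_rot: [[0.913, -0.408, -0.003], [-0.408, -0.913, -0.002], [-0.002, 0.003, -1.0]]
wrist_force: [-0.1, -0.0, -0.4]
grip_width: 0.502
finger_force: 0.0
```

>>> carry_out(
  increments=[
    [[0,0,0],[0,0,0],1],
    [[0,0,0],[0,0,0],1],
    [[0,0,0],[0,0,0],1],
    [[0,0,0],[0,0,0],1],
    [[0,0,0],[0,0,0],1],
  ],
)

```text
time_s: 21.42
tcp_pos: [0.5538, 0.2692, 0.0113]
tool_rot: [[0.913, -0.407, 0.001], [-0.407, -0.913, 0.0], [0.001, -0.001, -1.0]]
wrist_force: [-0.6, -0.1, 4.1]
grip_width: 0.121
finger_force: 30.0
```

>>> carry_out(
  increments=[
    [[0,0,-1],[0,0,0],1],
    [[0,0,-1],[0,0,0],1],
    [[0,0,-1],[0,0,0],1],
    [[0,0,-1],[0,0,0],1],
    [[0,0,-0.8],[0,0,0],1],
  ],
)

```text
time_s: 22.05
tcp_pos: [0.5534, 0.269, 0.1315]
tool_rot: [[0.913, -0.407, 0.001], [-0.407, -0.913, 0.0], [0.0, -0.0, -1.0]]
wrist_force: [-0.2, -0.7, -0.9]
grip_width: 0.122
finger_force: 30.0
```

Run:
```python
from h import *
go(.5783,.0095,.13,-8.45)
```

```text
turn first -3.11 then units [ 2.51 10.12  0.06] tcp [0.5534 0.269  0.1315] yaw -24.01 w 11.4
```

>>> carry_out(
  increments=[
    [[0,0,0],[0,0,-0.78],1],
    [[0,0,0],[0,0,-0.78],1],
    [[0,0,0],[0,0,-0.78],1],
    [[0,0,0],[0,0,-0.78],1],
    [[0.228,0.92,0],[0,0,0],1],
  ],
)

```text
time_s: 22.68
tcp_pos: [0.5551, 0.2463, 0.1302]
tool_rot: [[0.99, -0.143, -0.001], [-0.143, -0.99, 0.0], [-0.001, -0.0, -1.0]]
wrist_force: [-0.3, 0.1, 0.8]
grip_width: 0.115
finger_force: 30.0
```

>>> carry_out(
  increments=[
    [[0.228,0.92,0],[0,0,0],1],
    [[0.228,0.92,0],[0,0,0],1],
    [[0.228,0.92,0],[0,0,0],1],
    [[0.228,0.92,0],[0,0,0],1],
    [[0.228,0.92,0],[0,0,0],1],
  ],
)

```text
time_s: 23.3
tcp_pos: [0.5667, 0.1266, 0.1303]
tool_rot: [[0.989, -0.146, -0.001], [-0.146, -0.989, -0.0], [-0.0, 0.0, -1.0]]
wrist_force: [0.8, 0.2, -0.2]
grip_width: 0.123
finger_force: 30.0
```

>>> carry_out(
  increments=[
    [[0.228,0.92,0],[0,0,0],1],
    [[0.228,0.92,0],[0,0,0],1],
    [[0.228,0.92,0],[0,0,0],1],
    [[0.228,0.92,0],[0,0,0],1],
    [[0.228,0.92,0],[0,0,0],1],
  ],
)

```text
time_s: 23.92
tcp_pos: [0.5781, 0.0088, 0.1303]
tool_rot: [[0.989, -0.146, -0.0], [-0.146, -0.989, 0.0], [-0.0, 0.0, -1.0]]
wrist_force: [-0.8, 0.6, -0.3]
grip_width: 0.125
finger_force: 30.0
```

Run:
```python
from h import *
go(.5783,.0095,.016,-8.45)
```

```text
turn first 0.01 then units [ 0.   -0.03  4.57] tcp [0.5781 0.0088 0.1303] yaw -8.41 w 11.6
```

>>> carry_out(
  increments=[
    [[0,0,1],[0,0,0],1],
    [[0,0,1],[0,0,0],1],
    [[0,0,1],[0,0,0],1],
    [[0,0,1],[0,0,0],1],
    [[0,0,0.58],[0,0,0],1],
  ],
)

```text
time_s: 24.55
tcp_pos: [0.5772, 0.0096, 0.0143]
tool_rot: [[0.989, -0.146, -0.002], [-0.146, -0.989, 0.0], [-0.002, 0.0, -1.0]]
wrist_force: [0.4, 0.0, 0.0]
grip_width: 0.123
finger_force: 30.0
```

>>> carry_out(
  increments=[
    [[0,0,0.02],[0,0,0],1],
    [[0,0,0],[0,0,0],0.3],
    [[0,0,0],[0,0,0],0.3],
    [[0,0,-0.6],[0,0,0],0.3],
    [[0,0,-1],[0,0,0],0.3],
  ],
)

```text
time_s: 25.18
tcp_pos: [0.5778, 0.0095, 0.0563]
tool_rot: [[0.989, -0.146, -0.001], [-0.146, -0.989, 0.0], [-0.001, 0.0, -1.0]]
wrist_force: [0.2, 0.6, 0.3]
grip_width: 0.346
finger_force: 0.0
```

>>> carry_out(
  increments=[
    [[0,0,-1],[0,0,0],0.3],
    [[0,0,-1],[0,0,0],0.3],
    [[0,0,-1],[0,0,0],0.3],
    [[0,0,-1],[0,0,0],0.3],
    [[0,0,-1],[0,0,0],0.3],
  ],
)

```text
time_s: 25.8
tcp_pos: [0.5785, 0.0095, 0.183]
tool_rot: [[0.989, -0.146, 0.002], [-0.146, -0.989, -0.0], [0.002, -0.0, -1.0]]
wrist_force: [0.6, -0.7, -0.5]
grip_width: 0.351
finger_force: 0.0
```

Run:
```python
from h import *
go(.472,-.238,.18,-13)
```

```text
turn first 0.92 then units [-1.93 10.6   0.12] tcp [0.5785 0.0095 0.183 ] yaw -8.41 w 32.6
```

>>> carry_out(
  increments=[
    [[0,0,0],[0,0,0.92],0.3],
    [[-0.175,0.964,0],[0,0,0],0.3],
    [[-0.175,0.964,0],[0,0,0],0.3],
    [[-0.175,0.964,0],[0,0,0],0.3],
    [[-0.175,0.964,0],[0,0,0],0.3],
  ],
)

```text
time_s: 26.42
tcp_pos: [0.5395, -0.0812, 0.1822]
tool_rot: [[0.974, -0.225, 0.002], [-0.225, -0.974, -0.0], [0.002, 0.0, -1.0]]
wrist_force: [-0.2, -0.4, -0.5]
grip_width: 0.35
finger_force: 0.0
```

>>> carry_out(
  increments=[
    [[-0.175,0.964,0],[0,0,0],0.3],
    [[-0.175,0.964,0],[0,0,0],0.3],
    [[-0.175,0.964,0],[0,0,0],0.3],
    [[-0.175,0.964,0],[0,0,0],0.3],
    [[-0.175,0.964,0],[0,0,0],0.3],
  ],
)

```text
time_s: 27.05
tcp_pos: [0.491, -0.1938, 0.1822]
tool_rot: [[0.974, -0.225, 0.002], [-0.225, -0.974, -0.001], [0.002, 0.0, -1.0]]
wrist_force: [0.7, -0.3, 0.6]
grip_width: 0.35
finger_force: 0.0
```

>>> carry_out(
  increments=[
    [[-0.175,0.964,0],[0,0,0],0.3],
    [[-0.175,0.964,0],[0,0,0],0.3],
    [[0,0,0],[0,0,0],0.3],
    [[0,0,0],[0,0,0],0.3],
    [[0,0,0],[0,0,0],0.3],
  ],
)

```text
time_s: 27.68
tcp_pos: [0.4721, -0.2372, 0.1808]
tool_rot: [[0.975, -0.224, 0.0], [-0.224, -0.975, 0.0], [0.0, -0.0, -1.0]]
wrist_force: [-0.8, 0.2, 0.4]
grip_width: 0.351
finger_force: 0.0
```

Run:
```python
from h import *
c=snap('wrist','w6');go(.472,-.238,.18)
```

```text
turn first 0.0 then units [0.01 0.03 0.03] tcp [ 0.472  -0.2372  0.1806] yaw -12.96 w 32.5
```

View pics/w6.png

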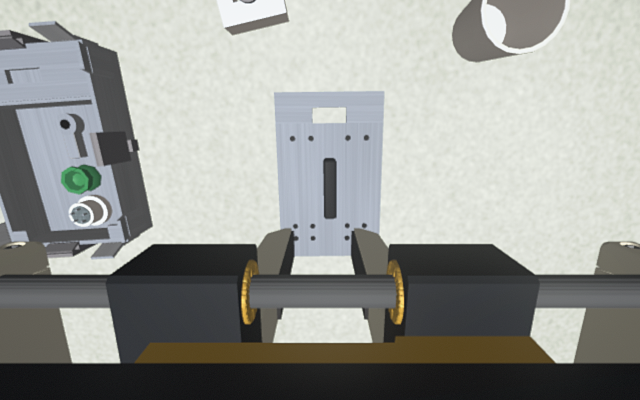

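All three items lie in the bay at the left. The cover is aligned with the tool: top corners (275,93) and (384,92), slot (312–347, 107–123), ridge at (330,188).

Run:
```python
from h import *
np.set_printoptions(precision=4,suppress=True)
c=camera('wrist');f=c['frame'];hsv=cv2.cvtColor(f,cv2.COLOR_RGB2HSV)
roi=np.zeros(f.shape[:2],np.uint8);roi[80:275,260:400]=255
m=cv2.inRange(hsv,(100,18,90),(130,120,255))&roi   # bluish steel
m=cv2.morphologyEx(m,cv2.MORPH_OPEN,np.ones((3,3)))
k=max(cv2.findContours(m,0,2)[0],key=cv2.contourArea)
print(cv2.boundingRect(k))
# edge fits over rows 100..225
rows=np.arange(98,225);L=[np.where(m[r])[0].min() for r in rows];R=[np.where(m[r])[0].max()+1 for r in rows]
pl=np.polyfit(rows,L,1);pr=np.polyfit(rows,R,1)
cols=np.arange(285,375);T=[np.where(m[80:,x])[0].min()+80 for x in cols];pt=np.polyfit(cols,T,1);print(pl,pr,pt)
def pix(p):  # intersection of side with top
    v=(pt[0]*p[1]+pt[1])/(1-pt[0]*p[0]);return p[0]*v+p[1],v
A,B=[onz(c,*pix(p),.005) for p in (pl,pr)];print('top corners',A,B,np.linalg.norm(A-B))
l2=onz(c,pl[0]*220+pl[1],220,.005);r2=onz(c,pr[0]*220+pr[1],220,.005)
for a,b in((A,l2),(B,r2)): print('yaw',np.degrees(np.arctan2(*(a-b)[:2][::-1])))
print('yaw top',np.degrees(np.arctan2(*(B-A)[:2][::-1]))+90)
# slot hole
s=roi.copy();s[:100]=0;s[130:]=0;s[:,:303]=0;s[:,357:]=0
h=(~cv2.inRange(hsv,(100,18,90),(130,120,255)))&s
k=max(cv2.findContours(h,0,2)[0],key=cv2.contourArea);x,y,w,hh=cv2.boundingRect(k);S=onz(c,x+w/2,y+hh/2,.005);print('slot',x,y,w,hh,S)
d=hsv[:,:,2];r=((d<60)&(roi>0)).astype(np.uint8)*255;r[:150]=0;r[:,:315]=0;r[:,345:]=0;r[225:]=0
k=max(cv2.findContours(r,0,2)[0],key=cv2.contourArea);x,y,w,hh=cv2.boundingRect(k);print('ridge',x,y,w,hh,onz(c,x+w/2,y+hh/2,.017))
```

```text
(274, 91, 110, 165)
[  0.0466 269.9305] [ -0.0354 387.2304] [-0.0102 95.177 ]
top corners [ 0.5779 -0.2113  0.005 ] [ 0.5532 -0.3233  0.005 ] 0.11478267391809306
yaw -12.332486593228776
yaw -12.358751915586069
yaw top -12.43678207824506
slot 312 107 35 17 [ 0.5421 -0.2625  0.005 ]
ridge 324 159 12 59 [ 0.4671 -0.2459  0.017 ]
```

Run:
```python
from h import *
go(.4698,-.2466,.012,-12.37)
```

```text
turn first -0.12 then units [-0.    0.38  6.74] tcp [ 0.4719 -0.2373  0.1805] yaw -12.96 w 32.6
```

>>> carry_out(
  increments=[
    [[0,0,0],[0,0,-0.12],0.3],
    [[0,0.38,1],[0,0,0],0.3],
    [[0,0,1],[0,0,0],0.3],
    [[0,0,1],[0,0,0],0.3],
    [[0,0,1],[0,0,0],0.3],
  ],
)

```text
time_s: 28.4
tcp_pos: [0.4697, -0.2471, 0.0796]
tool_rot: [[0.977, -0.214, 0.0], [-0.214, -0.977, -0.0], [0.0, 0.0, -1.0]]
wrist_force: [-0.1, 0.2, 0.9]
grip_width: 0.347
finger_force: 0.0
```

>>> carry_out(
  increments=[
    [[0,0,1],[0,0,0],0.3],
    [[0,0,1],[0,0,0],0.3],
    [[0,0,0.74],[0,0,0],0.3],
    [[0,0,0],[0,0,0],0.3],
    [[0,0,0],[0,0,0],0.3],
  ],
)

```text
time_s: 29.02
tcp_pos: [0.4702, -0.2476, 0.0128]
tool_rot: [[0.977, -0.215, 0.001], [-0.215, -0.977, -0.001], [0.001, 0.0, -1.0]]
wrist_force: [0.5, 0.8, 0.8]
grip_width: 0.354
finger_force: 0.0
```

>>> carry_out(
  increments=[
    [[0,0,0.06],[0,0,0],0.3],
    [[0,0,0.06],[0,0,0],0.3],
    [[0,0,0.06],[0,0,0],0.3],
    [[0,0,0],[0,0,0],0.3],
    [[0,0,0],[0,0,0],0.3],
  ],
)

```text
time_s: 29.65
tcp_pos: [0.4696, -0.2472, 0.0074]
tool_rot: [[0.977, -0.215, 0.0], [-0.215, -0.977, 0.0], [0.0, -0.0, -1.0]]
wrist_force: [0.7, 1.1, 0.0]
grip_width: 0.351
finger_force: 0.0
```

>>> carry_out(
  increments=[
    [[0,0,0],[0,0,0],1],
    [[0,0,0],[0,0,0],1],
    [[0,0,0],[0,0,0],1],
    [[0,0,0],[0,0,0],1],
    [[0,0,0],[0,0,0],1],
  ],
)

```text
time_s: 30.28
tcp_pos: [0.4696, -0.2471, 0.0074]
tool_rot: [[0.977, -0.215, -0.0], [-0.215, -0.977, 0.0], [-0.0, -0.0, -1.0]]
wrist_force: [-0.0, 1.7, 1.8]
grip_width: 0.144
finger_force: 30.0
```

>>> carry_out(
  increments=[
    [[0,0,-0.3],[0,0,0],1],
    [[0,0,-0.8],[0,0,0],1],
    [[0,0,-1],[0,0,0],1],
    [[0,0,-1],[0,0,0],1],
    [[0,0,-1],[0,0,0],1],
  ],
)

```text
time_s: 30.9
tcp_pos: [0.4694, -0.2473, 0.1109]
tool_rot: [[0.977, -0.215, -0.0], [-0.215, -0.977, -0.0], [-0.0, 0.0, -1.0]]
wrist_force: [-0.2, 0.9, -2.0]
grip_width: 0.145
finger_force: 30.0
```

>>> carry_out(
  increments=[
    [[0,0,-1],[0,0,0],1],
    [[0,0,-0.5],[0,0,0],1],
    [[0,0,0],[0,0,0],1],
    [[0,0,0],[0,0,0],1],
    [[0,0,0],[0,0,0],1],
  ],
)

```text
time_s: 31.52
tcp_pos: [0.4689, -0.2468, 0.146]
tool_rot: [[0.977, -0.215, -0.002], [-0.215, -0.977, 0.001], [-0.002, -0.001, -1.0]]
wrist_force: [-0.1, -0.3, -2.5]
grip_width: 0.148
finger_force: 30.0
```

Run:
```python
from h import *
c=snap('wrist','w7')
a=np.radians(-8.45);print(.5694-.005*np.cos(a),.011-.005*np.sin(a))
go(.5645,.0117,.14,-8.45)
```

```text
0.5644542776259964 0.011734731378995009
turn first -0.79 then units [  2.26 -10.79   0.25] tcp [ 0.469  -0.2468  0.1462] yaw -12.42 w 13.7
```

View pics/w7.png

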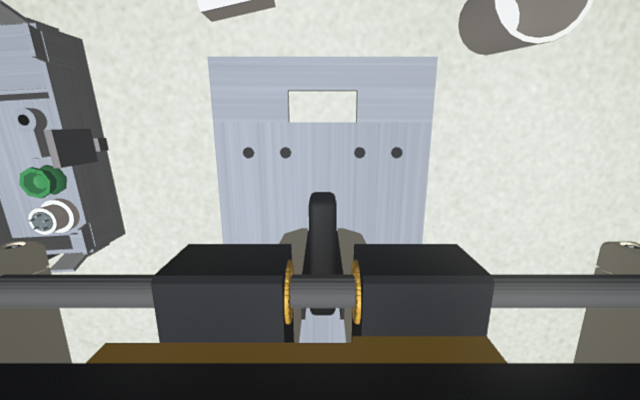

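The cover is held level, with its slot at (288–357, 91–123). I'll work out the slot offset from the TCP and the target.

Run:
```python
from h import *
np.set_printoptions(precision=4,suppress=True)
c=camera('wrist');hsv=cv2.cvtColor(c['frame'],cv2.COLOR_RGB2HSV);s=state();p=s['tcp_pos'];R=s['tool_rot']
h=~cv2.inRange(hsv,(100,18,90),(130,120,255));h[:80]=0;h[135:]=0;h[:,:260]=0;h[:,385:]=0
k=max(cv2.findContours(h,0,2)[0],key=cv2.contourArea);x,y,w,hh=cv2.boundingRect(k)
z=p[2]-.0024
S=onz(c,x+w/2,y+hh/2,z);print(x,y,w,hh,S,(S-p)@R,'size',np.linalg.norm(onz(c,x,y,z)-onz(c,x+w,y,z)),np.linalg.norm(onz(c,x,y,z)-onz(c,x,y+hh,z)))
A,B=onz(c,208,57,z),onz(c,437,57,z);print('front corners in tool',(A-p)@R,(B-p)@R)
```

```text
288 90 69 33 [ 0.5417 -0.2641  0.144 ] [0.0745 0.0012 0.0023] size 0.035411746169103246 0.016439572098219696
front corners in tool [ 0.0983 -0.0562  0.0023] [0.0983 0.0585 0.0022]
```

>>> carry_out(
  increments=[
    [[0,0,0],[0,0,-0.4],1],
    [[0,0,0],[0,0,-0.39],1],
    [[0.2,-0.98,0],[0,0,0],1],
    [[0.2,-0.98,0],[0,0,0],1],
    [[0.2,-0.98,0],[0,0,0],1],
  ],
)

```text
time_s: 32.25
tcp_pos: [0.4955, -0.1761, 0.1474]
tool_rot: [[0.989, -0.146, 0.0], [-0.146, -0.989, -0.0], [0.0, -0.0, -1.0]]
wrist_force: [0.8, -0.1, -1.8]
grip_width: 0.148
finger_force: 30.0
```

>>> carry_out(
  increments=[
    [[0.2,-0.98,0],[0,0,0],1],
    [[0.2,-0.98,0],[0,0,0],1],
    [[0.2,-0.98,0],[0,0,0],1],
    [[0.2,-0.98,0],[0,0,0],1],
    [[0.2,-0.98,0],[0,0,0],1],
  ],
)

```text
time_s: 32.88
tcp_pos: [0.5383, -0.0585, 0.1474]
tool_rot: [[0.989, -0.146, 0.0], [-0.146, -0.989, -0.0], [0.0, 0.0, -1.0]]
wrist_force: [0.7, 0.0, -2.3]
grip_width: 0.153
finger_force: 30.0
```

>>> carry_out(
  increments=[
    [[0.2,-0.98,0],[0,0,0],1],
    [[0.2,-0.98,0],[0,0,0],1],
    [[0.2,-0.98,0],[0,0,0],1],
    [[0,0,0],[0,0,0],1],
    [[0,0,0],[0,0,0],1],
  ],
)

```text
time_s: 33.5
tcp_pos: [0.5635, 0.0108, 0.1473]
tool_rot: [[0.989, -0.146, -0.0], [-0.146, -0.989, -0.0], [-0.0, 0.0, -1.0]]
wrist_force: [-0.3, 0.2, -1.8]
grip_width: 0.146
finger_force: 30.0
```

Run:
```python
from h import *
go(.5641,.0123,.085,-8.45)
```

```text
turn first 0.01 then units [ 0.02 -0.06  2.49] tcp [0.5635 0.0108 0.1473] yaw -8.42 w 13.5
```

>>> carry_out(
  increments=[
    [[0.02,-0.06,0.9],[0,0,0],1],
    [[0,0,0.9],[0,0,0],1],
    [[0,0,0.7],[0,0,0],1],
    [[0,0,0],[0,0,0],1],
    [[0,0,0],[0,0,0],1],
  ],
)

```text
time_s: 34.12
tcp_pos: [0.5649, 0.0123, 0.0857]
tool_rot: [[0.989, -0.147, 0.001], [-0.147, -0.989, -0.0], [0.001, -0.0, -1.0]]
wrist_force: [-0.0, -0.8, -0.6]
grip_width: 0.147
finger_force: 30.0
```

Run:
```python
from h import *
np.set_printoptions(precision=4,suppress=True)
c=snap('wrist','w8');go(.5641,.0123,.078);p=state()['tcp_pos'];R=state()['tool_rot']
d=snap('scene');e=snap('side')
a=d['frame'][150:250,260:380];b=e['frame'][160:250,270:380]
w=c['frame'][0:200,180:460]
o=np.zeros((600,800,3),np.uint8);o[:300,:360]=cv2.resize(a,(360,300),interpolation=2);o[:300,380:750]=cv2.resize(b,(370,300),interpolation=2);o[310:600,:406]=cv2.resize(w,(406,290),interpolation=2)
cv2.imwrite('pics/o8.png',o[:,:,::-1])
```

```text
turn first 0.0 then units [-0.04  0.01  0.32] tcp [0.5652 0.0124 0.0861] yaw -8.48 w 13.7
```

View pics/o8.png

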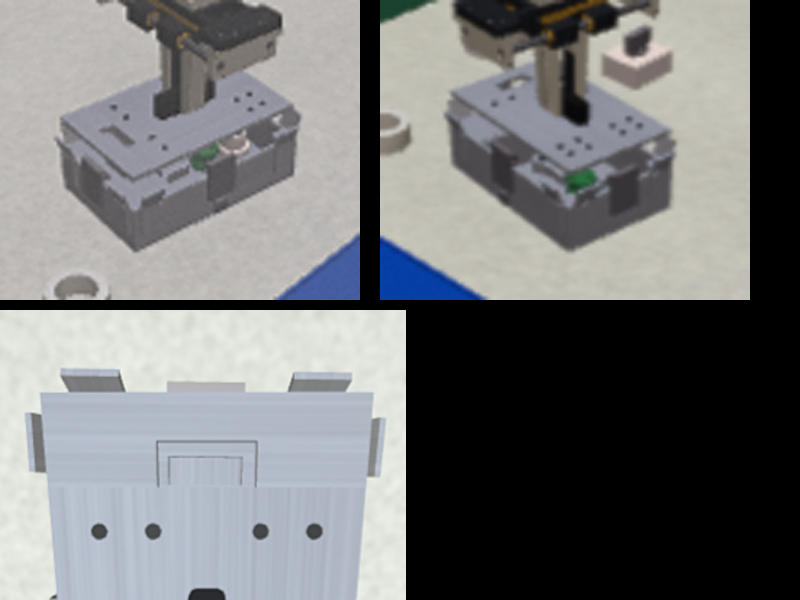

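The views show the cover centred over the guides, with its slot over the cassette's slot to within about 1 mm. Lowering.

>>> carry_out(
  increments=[
    [[-0.02,0,0.1],[0,0,0],1],
    [[0,0,0.1],[0,0,0],1],
    [[0,0,0.1],[0,0,0],1],
    [[0,0,0.1],[0,0,0],1],
    [[0,0,0.1],[0,0,0],1],
  ],
)

```text
time_s: 34.9
tcp_pos: [0.5639, 0.0127, 0.0721]
tool_rot: [[0.989, -0.147, -0.0], [-0.147, -0.989, 0.0], [-0.0, -0.0, -1.0]]
wrist_force: [-0.5, 0.2, 0.0]
grip_width: 0.148
finger_force: 30.0
```

>>> carry_out(
  increments=[
    [[0,0,0.08],[0,0,0],1],
    [[0,0,0.08],[0,0,0],1],
    [[0,0,0.08],[0,0,0],1],
    [[0,0,0],[0,0,0],1],
    [[0,0,0],[0,0,0],1],
  ],
)

```text
time_s: 35.52
tcp_pos: [0.5649, 0.0128, 0.0673]
tool_rot: [[0.989, -0.147, 0.002], [-0.147, -0.989, 0.0], [0.002, -0.0, -1.0]]
wrist_force: [1.0, 1.3, 5.5]
grip_width: 0.151
finger_force: 30.0
```

>>> carry_out(
  increments=[
    [[0,0,0.08],[0,0,0],1],
    [[0,0,0.08],[0,0,0],1],
    [[0,0,0.08],[0,0,0],1],
    [[0,0,0],[0,0,0],1],
    [[0,0,0],[0,0,0],1],
  ],
)

```text
time_s: 36.15
tcp_pos: [0.5647, 0.0127, 0.0612]
tool_rot: [[0.989, -0.147, 0.002], [-0.147, -0.989, -0.0], [0.002, -0.0, -1.0]]
wrist_force: [0.7, 1.5, 5.0]
grip_width: 0.149
finger_force: 30.0
```

>>> carry_out(
  increments=[
    [[0,0,0.08],[0,0,0],1],
    [[0,0,0.08],[0,0,0],1],
    [[0,0,0.08],[0,0,0],1],
    [[0,0,0],[0,0,0],1],
    [[0,0,0],[0,0,0],1],
  ],
)

```text
time_s: 36.78
tcp_pos: [0.5642, 0.0128, 0.0552]
tool_rot: [[0.989, -0.147, 0.0], [-0.147, -0.989, 0.0], [0.0, -0.0, -1.0]]
wrist_force: [-2.1, 2.2, 10.9]
grip_width: 0.147
finger_force: 30.0
```

>>> carry_out(
  increments=[
    [[0,0,0.08],[0,0,0],1],
    [[0,0,0.08],[0,0,0],1],
    [[0,0,0],[0,0,0],1],
    [[0,0,0],[0,0,0],1],
    [[0,0,0],[0,0,0],1],
  ],
)

```text
time_s: 37.4
tcp_pos: [0.5653, 0.0126, 0.0544]
tool_rot: [[0.989, -0.147, 0.003], [-0.147, -0.989, -0.0], [0.003, -0.0, -1.0]]
wrist_force: [-12.7, 2.1, 34.1]
grip_width: 0.147
finger_force: 30.0
```

>>> carry_out(
  increments=[
    [[0,0,0.08],[0,0,0],1],
    [[0,0,0.08],[0,0,0],1],
    [[0,0,0],[0,0,0],1],
    [[0,0,0],[0,0,0],1],
    [[0,0,0],[0,0,0],1],
  ],
)

```text
time_s: 38.02
tcp_pos: [0.5667, 0.0124, 0.0532]
tool_rot: [[0.989, -0.147, 0.005], [-0.147, -0.989, -0.001], [0.005, -0.0, -1.0]]
wrist_force: [-18.7, 1.4, 51.2]
grip_width: 0.148
finger_force: 40.7
```

>>> carry_out(
  increments=[
    [[0,0,-0.12],[0,0,0],1],
    [[0,0,-0.12],[0,0,0],1],
    [[0,0,0],[0,0,0],0.3],
    [[0,0,0],[0,0,0],0.3],
    [[0,0,-0.2],[0,0,0],0.3],
  ],
)

```text
time_s: 38.65
tcp_pos: [0.5627, 0.0125, 0.0563]
tool_rot: [[0.989, -0.147, -0.003], [-0.147, -0.989, -0.0], [-0.003, 0.001, -1.0]]
wrist_force: [0.3, 0.8, -0.2]
grip_width: 0.351
finger_force: 0.0
```

>>> carry_out(
  increments=[
    [[0,0,-0.6],[0,0,0],0.3],
    [[0,0,-1],[0,0,0],0.3],
    [[0,0,-1],[0,0,0],0.3],
    [[0,0,-1],[0,0,0],0.3],
    [[0,0,-1],[0,0,0],0.3],
  ],
)

```text
time_s: 39.28
tcp_pos: [0.5634, 0.0127, 0.1734]
tool_rot: [[0.989, -0.147, -0.001], [-0.147, -0.989, -0.0], [-0.001, 0.0, -1.0]]
wrist_force: [-0.6, -1.1, -1.3]
grip_width: 0.353
finger_force: 0.0
```

Run:
```python
from h import *
c=snap('wrist');d=snap('scene');e=snap('side');go(.5641,.0123,.17)
a=d['frame'][155:245,265:375];b=e['frame'][165:245,275:375]
w=c['frame'][0:270,180:480]
o=np.zeros((600,800,3),np.uint8);o[:300,:366]=cv2.resize(a,(366,300),interpolation=2);o[:300,380:755]=cv2.resize(b,(375,300),interpolation=2);o[310:600,:322]=cv2.resize(w,(322,290),interpolation=2)
# wrist oblique zoom of near end
o[310:600,340:790]=cv2.resize(c['frame'][20:150,220:420],(450,290),interpolation=2)
cv2.imwrite('pics/o9.png',o[:,:,::-1])
```

```text
turn first 0.0 then units [-0.03  0.02  0.16] tcp [0.5648 0.0126 0.174 ] yaw -8.46 w 32.5
```

View pics/o9.png

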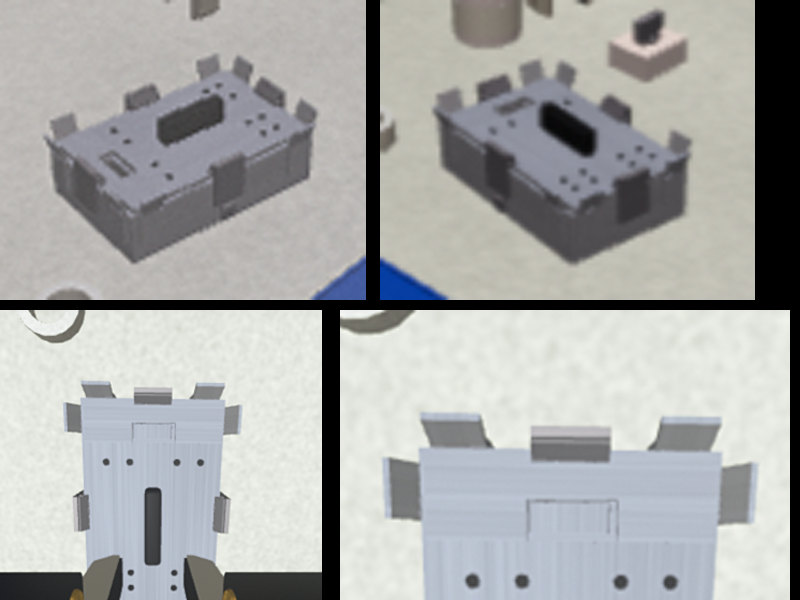

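The cover looks flush, with the catches over the visible edges. I'll check each edge by pressing it with shut fingers, starting with the near edge.

>>> carry_out(
  increments=[
    [[-0.9,0,0.8],[0,0,0],1],
    [[-0.9,0,0.8],[0,0,0],1],
    [[-0.8,0,0.8],[0,0,0],1],
    [[0,0,0.8],[0,0,0],1],
    [[0,0,0.8],[0,0,0],1],
  ],
)

```text
time_s: 40.05
tcp_pos: [0.498, 0.0224, 0.0702]
tool_rot: [[0.989, -0.147, -0.002], [-0.147, -0.989, 0.0], [-0.002, 0.0, -1.0]]
wrist_force: [-0.7, -0.4, 0.6]
grip_width: 0.007
finger_force: 0.0
```

>>> carry_out(
  increments=[
    [[0,0,0.2],[0,0,0],1],
    [[0,0,0.2],[0,0,0],1],
    [[0,0,0.2],[0,0,0],1],
    [[0,0,0.12],[0,0,0],1],
    [[0,0,0],[0,0,0],1],
  ],
)

```text
time_s: 40.67
tcp_pos: [0.4996, 0.0223, 0.0544]
tool_rot: [[0.989, -0.147, -0.0], [-0.147, -0.989, 0.0], [-0.0, -0.0, -1.0]]
wrist_force: [0.1, -0.0, -0.4]
grip_width: 0.002
finger_force: 0.0
```

>>> carry_out(
  increments=[
    [[0,0,0.08],[0,0,0],1],
    [[0,0,0.08],[0,0,0],1],
    [[0,0,0.08],[0,0,0],1],
    [[0,0,0],[0,0,0],1],
    [[0,0,0],[0,0,0],1],
  ],
)

```text
time_s: 41.3
tcp_pos: [0.5002, 0.0223, 0.053]
tool_rot: [[0.989, -0.147, 0.0], [-0.147, -0.989, -0.0], [0.001, 0.0, -1.0]]
wrist_force: [-22.2, 1.0, 44.8]
grip_width: 0.007
finger_force: 22.1
```

>>> carry_out(
  increments=[
    [[0,0,-0.24],[0,0,0],1],
    [[0,0,-1],[0,0,0],1],
    [[0.9,-0.64,0],[0,0,0],1],
    [[0.9,-0.64,0],[0,0,0],1],
    [[1,0,0.8],[0,0,0],1],
  ],
)

```text
time_s: 41.92
tcp_pos: [0.5763, 0.0446, 0.0613]
tool_rot: [[0.989, -0.146, 0.005], [-0.146, -0.989, 0.0], [0.004, -0.001, -1.0]]
wrist_force: [-0.3, -0.3, -0.6]
grip_width: 0.006
finger_force: 0.0
```

>>> carry_out(
  increments=[
    [[0,0,0.15],[0,0,0],1],
    [[0,0,0],[0,0,0],1],
    [[0,0,0.1],[0,0,0],1],
    [[0,0,0.1],[0,0,0],1],
    [[0,0,0],[0,0,0],1],
  ],
)

```text
time_s: 42.55
tcp_pos: [0.5736, 0.0436, 0.0532]
tool_rot: [[0.989, -0.147, 0.001], [-0.147, -0.989, -0.0], [0.001, 0.0, -1.0]]
wrist_force: [-8.4, -0.9, 16.4]
grip_width: 0.009
finger_force: 8.2
```

>>> carry_out(
  increments=[
    [[0,0,0.06],[0,0,0],1],
    [[0,0,0],[0,0,0],1],
    [[0,0,-0.3],[0,0,0],1],
    [[0,0,-1],[0,0,0],1],
    [[0,0,-0.5],[0,0,0],1],
  ],
)

```text
time_s: 43.18
tcp_pos: [0.5743, 0.0436, 0.096]
tool_rot: [[0.989, -0.147, 0.003], [-0.147, -0.989, -0.0], [0.003, -0.0, -1.0]]
wrist_force: [0.9, -0.5, 0.3]
grip_width: 0.004
finger_force: 0.0
```

>>> carry_out(
  increments=[
    [[0,0.86,0],[0,0,0],1],
    [[0,0.86,0],[0,0,0],1],
    [[0,0.86,0],[0,0,0],1],
    [[0,0,0.9],[0,0,0],1],
    [[0,0,0.55],[0,0,0],1],
  ],
)

```text
time_s: 43.8
tcp_pos: [0.5626, -0.0213, 0.0559]
tool_rot: [[0.989, -0.148, -0.002], [-0.148, -0.989, 0.0], [-0.002, 0.0, -1.0]]
wrist_force: [0.3, -0.0, -0.7]
grip_width: 0.001
finger_force: 0.0
```

>>> carry_out(
  increments=[
    [[0,0,0],[0,0,0],1],
    [[0,0,0.1],[0,0,0],1],
    [[0,0,0.1],[0,0,0],1],
    [[0,0,0.08],[0,0,0],1],
    [[0,0,0],[0,0,0],1],
  ],
)

```text
time_s: 44.42
tcp_pos: [0.5647, -0.0201, 0.0532]
tool_rot: [[0.989, -0.147, 0.001], [-0.147, -0.989, -0.0], [0.001, 0.0, -1.0]]
wrist_force: [-7.1, 1.1, 15.3]
grip_width: 0.01
finger_force: 7.8
```

All four edges are at 53 mm on top, so the cover is seated. Next, the toggle.

>>> carry_out(
  increments=[
    [[0,0,-0.4],[0,0,0],1],
    [[0,0,-1],[0,0,0],1],
    [[0,0,-1],[0,0,0],1],
    [[0,0,-1],[0,0,0],0.3],
    [[0.6,0.92,-1],[0,0,0],0.3],
  ],
)

```text
time_s: 45.05
tcp_pos: [0.5755, -0.044, 0.1623]
tool_rot: [[0.989, -0.145, 0.001], [-0.145, -0.989, 0.0], [0.001, -0.0, -1.0]]
wrist_force: [0.4, -0.4, 0.0]
grip_width: 0.177
finger_force: 0.0
```

>>> carry_out(
  increments=[
    [[0.6,0.92,-1],[0,0,0],0.3],
    [[0.6,0.92,0],[0,0,0],0.3],
    [[0.6,0.92,0],[0,0,0],0.3],
    [[0.6,0.92,0],[0,0,0],0.3],
    [[0.6,0.92,0],[0,0,0],0.3],
  ],
)

```text
time_s: 45.68
tcp_pos: [0.6333, -0.1707, 0.1864]
tool_rot: [[0.989, -0.147, 0.001], [-0.147, -0.989, -0.0], [0.001, 0.0, -1.0]]
wrist_force: [0.2, 0.3, -0.4]
grip_width: 0.35
finger_force: 0.0
```

>>> carry_out(
  increments=[
    [[0.6,0.92,0],[0,0,0],0.3],
    [[0,0,0],[0,0,0],0.3],
    [[0,0,0],[0,0,0],0.3],
    [[0,0,0],[0,0,0],0.3],
    [[0,0,0],[0,0,0],0.3],
  ],
)

```text
time_s: 46.3
tcp_pos: [0.6442, -0.1941, 0.1861]
tool_rot: [[0.989, -0.146, 0.0], [-0.146, -0.989, 0.0], [0.0, -0.0, -1.0]]
wrist_force: [0.1, 0.0, -0.2]
grip_width: 0.351
finger_force: 0.0
```

Run:
```python
from h import *
c=snap('wrist','w10');go(.65,-.2,.18)
```

```text
turn first 0.0 then units [0.26 0.2  0.24] tcp [ 0.6442 -0.1942  0.1861] yaw -8.42 w 32.5
```

View pics/w10.png

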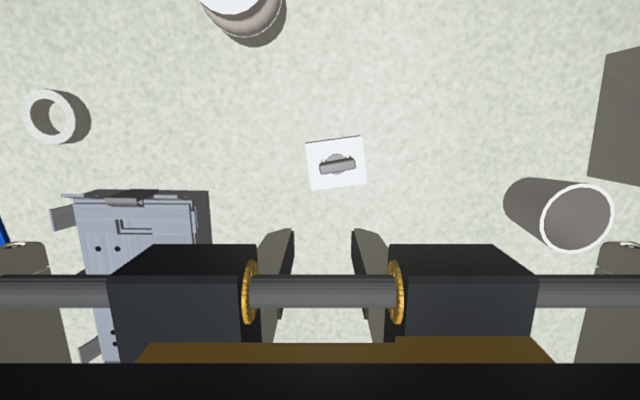

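The view shows the stand's top at (305–367, 136–190), tilted about 6°, with the toggle's bar spanning about (318,166) to (355,160). That uses up the picture allowance, so everything from here is numeric.

Run:
```python
from h import *
np.set_printoptions(precision=4,suppress=True,linewidth=200)
c=camera('wrist');f=c['frame'];g=cv2.cvtColor(f,cv2.COLOR_RGB2GRAY)
print(state()['joint_positions'])
print(g[146:184,312:364:3])
def rep(n,m,z):
    k=max(cv2.findContours(m,0,2)[0],key=cv2.contourArea);r=cv2.minAreaRect(k);b=cv2.boxPoints(r);P=np.array([onz(c,*p,z) for p in b])
    e=P[1]-P[0],P[2]-P[1];e=max(e,key=np.linalg.norm)
    print(n,r,P.mean(0),[np.linalg.norm(P[i]-P[i-1]).round(4) for i in(1,2)],'yaw long',np.degrees(np.arctan2(e[1],e[0])))
w=np.zeros_like(g);w[125:200,295:375]=((g>235)[125:200,295:375]*255);w=cv2.morphologyEx(w,cv2.MORPH_CLOSE,np.ones((25,25)));rep('stand',w,.027)
b=np.zeros_like(g);b[140:184,312:362]=((g<150)[140:184,312:362]*255);rep('bar',b,.05)
```

```text
[-0.3692  0.3413  1.3035  0.      1.4965  1.3488]
[[241 241 241 241 241 241 241 241 241 241 241 241 241 241 241 241 241 231]
 [241 241 241 241 241 241 241 241 241 241 241 240 241 241 241 241 241 233]
 [241 241 241 241 241 241 241 241 241 241 241 241 240 241 240 241 241 234]
 [241 241 241 241 241 241 241 241 241 241 241 241 241 241 241 241 241 236]
 [241 241 241 241 241 241 241 241 241 241 241 241 241 241 241 241 241 236]
 [241 242 241 241 241 241 241 242 242 242 241 241 241 241 241 241 241 237]
 [241 241 242 241 241 241 242 244 237 243 241 241 241 241 241 241 241 238]
 [241 241 241 241 241 241 243 232 196 233 243 241 242 241 241 241 241 239]
 [241 241 241 241 241 242 238 173 157 181 237 242 242 243 241 241 241 240]
 [241 241 241 241 241 243 197 176 176 174 209 242 234 246 241 241 240 239]
 [241 241 241 241 241 243 154 179 178 178 185 223 220 238 243 241 241 240]
 [241 241 241 242 242 235 175 180 180 180 179 150 192 166 245 241 241 240]
 [241 241 241 239 239 205 181 182 182 166 156 109  86  76 237 241 241 241]
 [241 241 241 226 228 157 183 171 158 112  80  73  74  87 195 241 241 241]

[... 1501 characters left out ...]
[241 241 241 241 241 241 241 241 241 241 241 241 241 241 241 241 241 241]
 [241 241 241 241 241 241 241 241 241 241 241 241 241 241 241 241 241 241]
 [241 241 241 241 241 241 241 241 241 241 241 241 241 241 241 241 241 242]
 [242 241 241 241 241 241 241 241 241 241 241 241 241 241 241 242 240 238]]
stand ((336.153564453125, 163.18988037109375), (46.86949920654297, 57.45912551879883), 82.64761352539062) [ 0.6663 -0.2134  0.027 ] [np.float64(0.0592), np.float64(0.0493)] yaw long -91.22177169834072
bar ((336.44085693359375, 162.4302520751953), (10.13871955871582, 35.18563461303711), 88.36341857910156) [ 0.6705 -0.2132  0.05  ] [np.float64(0.0342), np.float64(0.0099)] yaw long -96.82771367179274
```

Run:
```python
from h import *
c=camera('wrist');p=onz(c,336.5,166.8,.053);print(p)
a,b=onz(c,321,169,.053),onz(c,351,164.2,.053);print(np.degrees(np.arctan2(*(a-b)[:2][::-1])))
go(p[0],p[1],.1,91.5)
```

```text
[ 0.66671047 -0.21277642  0.053     ]
90.67030808383018
turn first -19.99 then units [-0.76  0.88  3.44] tcp [ 0.6442 -0.1945  0.1861] yaw -8.44 w 32.6
```

>>> carry_out(
  increments=[
    [[0,0,0],[0,0,-1],0.3],
    [[0,0,0],[0,0,-1],0.3],
    [[0,0,0],[0,0,-1],0.3],
    [[0,0,0],[0,0,-1],0.3],
    [[0,0,0],[0,0,-1],0.3],
  ],
)

```text
time_s: 47.08
tcp_pos: [0.6442, -0.1948, 0.1859]
tool_rot: [[0.958, 0.287, 0.0], [0.287, -0.958, 0.0], [0.0, -0.0, -1.0]]
wrist_force: [0.1, 1.0, -0.6]
grip_width: 0.352
finger_force: 0.0
```

>>> carry_out(
  increments=[
    [[0,0,0],[0,0,-1],0.3],
    [[0,0,0],[0,0,-1],0.3],
    [[0,0,0],[0,0,-1],0.3],
    [[0,0,0],[0,0,-1],0.3],
    [[0,0,0],[0,0,-1],0.3],
  ],
)

```text
time_s: 47.7
tcp_pos: [0.6442, -0.1947, 0.1859]
tool_rot: [[0.747, 0.665, 0.0], [0.665, -0.747, 0.0], [0.0, 0.0, -1.0]]
wrist_force: [0.0, -0.5, 0.6]
grip_width: 0.346
finger_force: 0.0
```

>>> carry_out(
  increments=[
    [[0,0,0],[0,0,-1],0.3],
    [[0,0,0],[0,0,-1],0.3],
    [[0,0,0],[0,0,-1],0.3],
    [[0,0,0],[0,0,-1],0.3],
    [[0,0,0],[0,0,-1],0.3],
  ],
)

```text
time_s: 48.32
tcp_pos: [0.6442, -0.1947, 0.1859]
tool_rot: [[0.395, 0.918, 0.0], [0.918, -0.395, -0.0], [0.0, 0.0, -1.0]]
wrist_force: [-0.1, 0.2, -0.3]
grip_width: 0.352
finger_force: 0.0
```

>>> carry_out(
  increments=[
    [[0,0,0],[0,0,-1],0.3],
    [[0,0,0],[0,0,-1],0.3],
    [[0,0,0],[0,0,-1],0.3],
    [[0,0,0],[0,0,-1],0.3],
    [[0,0,0],[0,0,-1],0.3],
  ],
)

```text
time_s: 48.95
tcp_pos: [0.6442, -0.1948, 0.1859]
tool_rot: [[-0.03, 1.0, 0.0], [1.0, 0.03, -0.0], [-0.0, 0.0, -1.0]]
wrist_force: [-0.2, 0.0, -0.6]
grip_width: 0.353
finger_force: 0.0
```

Run:
```python
from h import *
np.set_printoptions(linewidth=200)
print(state()['joint_positions'].round(3))
c=camera('wrist');u,v=proj(c,(.669,-.2135,.053));print(u,v)
g=cv2.cvtColor(c['frame'],cv2.COLOR_RGB2GRAY);u=int(u);v=int(v);print(v-34,u-30);print(g[v-34:v+34:2,u-30:u+31:3])
```

```text
[-0.37   0.342  1.303  0.     1.497 -0.399]
347.09084702139774 210.43298725925527
176 317
[[212 218 244 241 231 230 218 202 201 198 187 169 168 163 151 137 134 204 213 216 217]
 [212 215 238 237 238 238 239 239 239 239 240 239 240 240 241 242 243 232 214 214 212]
 [218 216 238 237 237 237 237 237 237 237 237 237 237 237 237 237 237 228 212 214 212]
 [219 220 237 237 237 237 237 238 237 237 237 237 238 237 237 237 237 223 213 216 218]
 [216 212 238 237 237 237 237 237 237 237 237 237 237 237 237 237 237 221 215 215 219]
 [212 222 238 237 237 237 237 237 238 238 238 237 237 237 237 237 237 222 217 214 215]
 [206 221 237 237 237 237 237 237 221 223 230 240 237 237 237 237 237 217 216 216 215]
 [206 221 237 237 237 237 238 207  69  72  76 175 237 237 237 237 237 218 216 219 219]
 [211 220 237 237 237 237 238 205  85  94  94 180 237 237 237 237 237 218 217 218 221]
 [217 224 237 237 237 237 239 208 140 151 149 178 237 237 237 237 238 215 219 212 218]
 [212 210 237 237 238 237 239 125 146 160 156 161 238 237 237 237 238 212 217 208 219]
 [206 227 237 237 237 239 146 148 143 158 156 109 241
[... 1248 characters left out ...]
17]
 [216 235 235 236 237 237 238 238 240 241 239 238 231 166 176 228 223 218 218 218 215]
 [216 218 216 220 227 223 218 223 224 226 225 231 193 113 113 111 123 182 217 220 218]
 [216 216 214 222 222 219 219 217 220 219 217 214  44 117 116 115 116 112 116 182 217]
 [217 214 216 222 214 216 222 223 220 211 218 213  48 114 116 116 116 116 116 112 121]
 [216 216 218 216 216 218 222 226 220 212 219 206  49 106 115 116 117 115 115 114 113]
 [221 217 217 213 217 216 218 222 217 215 214 202  48  84 116 115 115 115 115 115 115]
 [222 217 214 211 212 214 219 220 216 214 210 200  50  69 116 115 115 115 115 115 114]
 [219 217 217 213 212 217 221 220 212 218 216 200  48  56 116 114 117 114 114 114 115]]
```

Run:
```python
from h import *
go(.6662,-.2125,.043)
```

```text
turn first 0.0 then units [-0.74  0.86  5.72] tcp [ 0.6442 -0.1947  0.1859] yaw 91.95 w 32.8
```

>>> carry_out(
  increments=[
    [[-0.37,0.43,0.5],[0,0,0.1],0.3],
    [[-0.37,0.43,0.8],[0,0,0],0.3],
    [[0,0,1],[0,0,0],0.3],
    [[0,0,1],[0,0,0],0.3],
    [[0,0,1],[0,0,0],0.3],
  ],
)

```text
time_s: 49.62
tcp_pos: [0.6661, -0.2128, 0.0776]
tool_rot: [[-0.017, 1.0, 0.0], [1.0, 0.017, 0.0], [0.0, 0.0, -1.0]]
wrist_force: [-1.1, -0.2, 0.7]
grip_width: 0.35
finger_force: 0.0
```

>>> carry_out(
  increments=[
    [[0,0,0.9],[0,0,0],0.3],
    [[0,0,0.5],[0,0,0],0.3],
    [[0,0,0],[0,0,0],0.3],
    [[0,0,0],[0,0,0],0.3],
    [[0,0,0],[0,0,0],0.3],
  ],
)

```text
time_s: 50.25
tcp_pos: [0.6671, -0.2133, 0.0449]
tool_rot: [[-0.018, 1.0, 0.002], [1.0, 0.018, -0.001], [-0.001, 0.002, -1.0]]
wrist_force: [-0.2, -0.3, -1.1]
grip_width: 0.35
finger_force: 0.0
```

>>> carry_out(
  increments=[
    [[0,0,0],[0,0,0],1],
    [[0,0,0],[0,0,0],1],
    [[0,0,0],[0,0,0],1],
    [[0,0,0],[0,0,0],1],
    [[0,0,0],[0,0,0],1],
  ],
)

```text
time_s: 50.88
tcp_pos: [0.6662, -0.2129, 0.0436]
tool_rot: [[-0.018, 1.0, 0.0], [1.0, 0.018, -0.0], [-0.0, 0.0, -1.0]]
wrist_force: [0.6, 0.8, 1.6]
grip_width: 0.1
finger_force: 30.0
```

>>> carry_out(
  increments=[
    [[0,0,-0.6],[0,0,0],1],
    [[0,0,-1],[0,0,0],1],
    [[0,0,-1],[0,0,0],1],
    [[0,0,-1],[0,0,0],1],
    [[0,0,-1],[0,0,0],1],
  ],
)

```text
time_s: 51.5
tcp_pos: [0.6662, -0.2129, 0.1604]
tool_rot: [[-0.018, 1.0, 0.001], [1.0, 0.018, -0.0], [-0.0, 0.001, -1.0]]
wrist_force: [0.7, 0.4, -1.0]
grip_width: 0.106
finger_force: 30.0
```

>>> carry_out(
  increments=[
    [[0,0,-0.4],[0,0,0],1],
    [[0,0,0],[0,0,0],1],
    [[0,0,0],[0,0,0],1],
    [[0,0,0],[0,0,0],1],
    [[0,0,0],[0,0,0],1],
  ],
)

```text
time_s: 52.12
tcp_pos: [0.6657, -0.2127, 0.1674]
tool_rot: [[-0.018, 1.0, -0.001], [1.0, 0.018, 0.001], [0.001, -0.001, -1.0]]
wrist_force: [1.2, -0.2, -0.5]
grip_width: 0.101
finger_force: 30.0
```

Run:
```python
from h import *
np.set_printoptions(linewidth=220)
go(.6378,.0019,.14,81.55)
# bar in tool frame
c=camera('wrist');s=state();R=s['tool_rot'];p=s['tcp_pos'];g=cv2.cvtColor(c['frame'],cv2.COLOR_RGB2GRAY)
for x in(-.018,0,.018): print(x,proj(c,p+R@np.array([x,0,-.0095])))
u,v=map(int,proj(c,p+R@np.array([.018,0,-.0095])));print(v-30,u-18);print(g[v-30:v+30:2,u-18:u+19:3])
```

```text
turn first 1.9 then units [ 8.33 -2.37  1.1 ] tcp [ 0.6657 -0.2127  0.1674] yaw 91.03 w 9.4
-0.018 (np.float64(323.62355199929004), np.float64(278.6536054902339))
0 (np.float64(323.6418647039757), np.float64(248.40116617691422))
0.018 (np.float64(323.6611585291786), np.float64(216.52792374344364))
186 305
[[234 233 233 233 202 216 216 213 204 237 234 232 234]
 [233 233 234 234 209 214 213 214 200 237 233 233 234]
 [233 234 234 234 207 208 207 212 204 237 234 233 234]
 [234 233 234 233 208 209 205 211 209 236 234 233 233]
 [233 233 233 233 201 215 209 207 200 236 234 234 233]
 [233 233 234 233 202 216 216 215 201 236 234 233 233]
 [233 234 234 234 204 217 223 223 204 235 233 233 233]
 [233 233 233 234 164 122 124 139 129 236 233 233 233]
 [233 233 233 233 159 122 122 122 117 237 233 233 234]
 [233 234 233 234 144 124 124 123 118 236 233 233 233]
 [233 233 233 236 157  90  90  90 195 234 233 233 233]
 [233 234 233 226  72  75  74  73 102 237 233 233 233]
 [233 233 233 168  74  76  77  76  65 238 233 233 233]
 [233 233 234 109  76  76  76  76  69 241 233 233 233]
 [233 233 234 102  76  
[... 157 characters left out ...]
15 151 148 147 146 129 104 172 219 216]
 [209 141 149 115 152 150 149 147 129 130 108 217 218]
 [212 126 149 113 151 148 149 147 127 128 147 154 213]
 [202 147 149 114 150 147 148 146 127 128 147 128 211]
 [140 124 137 112 150 148 147 146 126 129 122 118 179]
 [109 110 109 113 151 148 146 145 127 108 110 110 106]
 [110 112  74 114 149 146 146 146 126  44 112 111 111]
 [111 111  62 115 150 146 146 143 126  44 113 111 110]
 [109 111  51 100 148 145 144 144 126  41 113 110 109]
 [110 111  46 101 149 145 144 143 125  42 110 110 110]
 [110 111  43  99 148 145 143 142 124  42 105 109 110]
 [109 111  41  99 148 144 144 141 124  42  91 111 110]
 [109 111  38  99 146 144 143 141 123  42  84 110 109]]
```

>>> carry_out(
  increments=[
    [[0,0,0],[0,0,0.95],1],
    [[0,0,0],[0,0,0.95],1],
    [[0.926,-0.263,0],[0,0,0],1],
    [[0.926,-0.263,0],[0,0,0],1],
    [[0.926,-0.263,0],[0,0,0],1],
  ],
)

```text
time_s: 52.8
tcp_pos: [0.6565, -0.139, 0.1684]
tool_rot: [[0.146, 0.989, -0.0], [0.989, -0.146, 0.0], [0.0, -0.0, -1.0]]
wrist_force: [0.3, 0.2, -1.3]
grip_width: 0.107
finger_force: 30.0
```

>>> carry_out(
  increments=[
    [[0.926,-0.263,0],[0,0,0],1],
    [[0.926,-0.263,0],[0,0,0],1],
    [[0.926,-0.263,0],[0,0,0],1],
    [[0.926,-0.263,0],[0,0,0],1],
    [[0.926,-0.263,0],[0,0,0],1],
  ],
)

```text
time_s: 53.42
tcp_pos: [0.6411, -0.0204, 0.1684]
tool_rot: [[0.147, 0.989, 0.0], [0.989, -0.147, 0.0], [0.0, 0.0, -1.0]]
wrist_force: [-0.7, 0.7, -0.1]
grip_width: 0.102
finger_force: 30.0
```

>>> carry_out(
  increments=[
    [[0.926,-0.263,0],[0,0,0],1],
    [[0,0,0.5],[0,0,0],1],
    [[0,0,0.6],[0,0,0],1],
    [[0,0,0],[0,0,0],1],
    [[0,0,0],[0,0,0],1],
  ],
)

```text
time_s: 54.05
tcp_pos: [0.6382, 0.0012, 0.1405]
tool_rot: [[0.148, 0.989, -0.001], [0.989, -0.148, -0.0], [-0.0, -0.001, -1.0]]
wrist_force: [0.5, -0.1, -0.5]
grip_width: 0.101
finger_force: 30.0
```

Run:
```python
from h import *
np.set_printoptions(linewidth=250)
go(.6378,.0019,.14,81.55)
c=camera('wrist');g=cv2.cvtColor(c['frame'],cv2.COLOR_RGB2GRAY)
a=np.radians(-8.45);ex=np.array([np.cos(a),np.sin(a),0]);ey=np.array([-np.sin(a),np.cos(a),0]);L=np.array([.6378,.0019,.053])
for x,y in [(-.008,.018),(.008,.018),(.024,.058),(-.02,.058)]: print(x,y,proj(c,L+x*ex+y*ey))
u,v=map(int,proj(c,L+.018*ey));print(v-14,u-20);print(g[v-14:v+14:2,u-20:u+20:2])
u,v=map(int,proj(c,L+.018*ey+.024*ex));print('edge',v,u-24);print(g[v-20:v+1:10,u-24:u+24:2])
```

```text
turn first -0.02 then units [ 0.03 -0.02  0.02] tcp [0.6382 0.0012 0.1405] yaw 81.47 w 9.4
-0.008 0.018 (np.float64(312.68040763253606), np.float64(181.22165519399093))
0.008 0.018 (np.float64(331.9328066195627), np.float64(181.1900122840371))
0.024 0.058 (np.float64(352.2325483073704), np.float64(131.8817269485657))
-0.02 0.058 (np.float64(297.2085829434449), np.float64(131.9858415073791))
167 302
[[182 183 182 182 182 186 181 182 181 181 184 181 184 183 187 191 183 184 184 183]
 [190 190 189 189 190 188 183 182 181 181 184 181 184 184 187 190 184 184 185 182]
 [190 190 190 190 190 188 182 183 182 181 183 181 185 183 186 190 182 184 184 183]
 [182 182 182 181 181 185 181 182 182 181 183 181 184 183 187 189 182 184 184 182]
 [188 187 187 187 189 187 180 182 181 181 181 181 186 184 187 189 182 185 184 182]
 [188 188 187 188 189 187 180 182 181 180 182 181 184 183 186 189 181 184 183 183]
 [182 183 183 182 182 185 180 182 180 181 182 181 185 183 187 189 182 185 183 182]
 [186 186 185 187 186 186 179 181 179 181 182 180 184 183 186 189 181 184 183 182]
 [182 182 181 182 182 166 182 184 183 185 183 183 186 184 185 188 182 183 181 182]
 [181 182 182 182 183 164 186 179 186 186 186 185 186 186 162 188 181 184 182 183]
 [184 185 186 185 185 165 187 165 181 181 179 181 181 181 159 189 182 183 182 183]
 [189 188 188 188 189 166 186 166 185 185 186 185 186 186 166 188 181 183 181 184]
 [183 184 183 185 185 165 186 166 183 182 182 182 182 181 187 187 180 183 181 183]
 [183 184 184 184 185 165 185 164 183 182 181 181 182 181 187 187 181 183 181 183]]
edge 181 327
[[186 184 188 188 181 185 184 184 181 181 187 184 185 183 137 137 138 139 137 137 188 197 226 221]
 [186 185 188 187 182 184 183 185 182 181 186 186 185 188 226 227 231 230 228 230 227 225 223 225]
 [186 183 188 185 183 183 181 184 180 182 186 185 184 171  83 105 220 224 226 224 219 218 219 224]]
```

>>> carry_out(
  increments=[
    [[0,0,0.6],[0,0,0],1],
    [[0,0,0.6],[0,0,0],1],
    [[0,0,0.5],[0,0,0],1],
    [[0,0,0],[0,0,0],1],
    [[0,0,0],[0,0,0],1],
  ],
)

```text
time_s: 54.72
tcp_pos: [0.6384, 0.002, 0.0986]
tool_rot: [[0.147, 0.989, 0.0], [0.989, -0.147, 0.0], [0.0, 0.0, -1.0]]
wrist_force: [-0.5, 1.5, -0.5]
grip_width: 0.1
finger_force: 30.0
```

>>> carry_out(
  increments=[
    [[0,0,0.12],[0,0,0],1],
    [[0,0,0.12],[0,0,0],1],
    [[0,0,0.1],[0,0,0],1],
    [[0,0,0.1],[0,0,0],1],
    [[0,0,0],[0,0,0],1],
  ],
)

```text
time_s: 55.35
tcp_pos: [0.638, 0.0019, 0.087]
tool_rot: [[0.147, 0.989, -0.001], [0.989, -0.147, 0.0], [-0.0, -0.001, -1.0]]
wrist_force: [-1.0, -0.2, -0.1]
grip_width: 0.103
finger_force: 30.0
```

Past the cover top with no force. Continuing down.

>>> carry_out(
  increments=[
    [[0,0,0.12],[0,0,0],1],
    [[0,0,0.12],[0,0,0],1],
    [[0,0,0.12],[0,0,0],1],
    [[0,0,0.12],[0,0,0],1],
    [[0,0,0],[0,0,0],1],
  ],
)

```text
time_s: 55.98
tcp_pos: [0.638, 0.0019, 0.0749]
tool_rot: [[0.147, 0.989, -0.001], [0.989, -0.147, 0.0], [-0.0, -0.001, -1.0]]
wrist_force: [-0.2, -0.3, -0.3]
grip_width: 0.101
finger_force: 30.0
```

>>> carry_out(
  increments=[
    [[0,0,0.08],[0,0,0],1],
    [[0,0,0.04],[0,0,0],1],
    [[0,0,0],[0,0,0],1],
    [[0,0,0],[0,0,0],1],
    [[0,0,0],[0,0,0],1],
  ],
)

```text
time_s: 56.6
tcp_pos: [0.6383, 0.0019, 0.0725]
tool_rot: [[0.147, 0.989, 0.0], [0.989, -0.147, 0.0], [0.0, 0.0, -1.0]]
wrist_force: [0.2, 0.9, 0.6]
grip_width: 0.102
finger_force: 30.0
```

>>> carry_out(
  increments=[
    [[0,0,0.06],[0,0,0],1],
    [[0,0,0.05],[0,0,0],1],
    [[0,0,0],[0,0,0],1],
    [[0,0,0],[0,0,0],1],
    [[0,0,0],[0,0,0],1],
  ],
)

```text
time_s: 57.22
tcp_pos: [0.6382, 0.0019, 0.0696]
tool_rot: [[0.147, 0.989, -0.0], [0.989, -0.147, -0.0], [-0.0, -0.0, -1.0]]
wrist_force: [0.1, -0.1, 0.3]
grip_width: 0.107
finger_force: 30.0
```

>>> carry_out(
  increments=[
    [[0,0,0],[0,0,0.9],1],
    [[0,0,0],[0,0,0.9],1],
    [[0,0,0],[0,0,0.9],1],
    [[0,0,0],[0,0,0.9],1],
    [[0,0,0],[0,0,0.9],1],
  ],
)

```text
time_s: 57.85
tcp_pos: [0.6383, 0.0019, 0.0696]
tool_rot: [[0.517, 0.856, -0.0], [0.856, -0.517, -0.0], [-0.0, -0.0, -1.0]]
wrist_force: [-0.0, 0.7, -0.3]
grip_width: 0.105
finger_force: 30.0
```

>>> carry_out(
  increments=[
    [[0,0,0],[0,0,0.9],1],
    [[0,0,0],[0,0,0.9],1],
    [[0,0,0],[0,0,0.9],1],
    [[0,0,0],[0,0,0.9],1],
    [[0,0,0],[0,0,0.9],1],
  ],
)

```text
time_s: 58.48
tcp_pos: [0.6383, 0.0019, 0.0696]
tool_rot: [[0.805, 0.593, -0.0], [0.593, -0.805, -0.0], [-0.0, 0.0, -1.0]]
wrist_force: [0.7, 0.7, 0.0]
grip_width: 0.104
finger_force: 30.0
```

>>> carry_out(
  increments=[
    [[0,0,0],[0,0,0.9],1],
    [[0,0,0],[0,0,0.9],1],
    [[0,0,0],[0,0,0.9],1],
    [[0,0,0],[0,0,0.9],1],
    [[0,0,0],[0,0,0.9],1],
  ],
)

```text
time_s: 59.1
tcp_pos: [0.6383, 0.0019, 0.0696]
tool_rot: [[0.971, 0.24, -0.0], [0.24, -0.971, 0.0], [-0.0, -0.0, -1.0]]
wrist_force: [0.3, 0.4, -1.0]
grip_width: 0.104
finger_force: 30.0
```

>>> carry_out(
  increments=[
    [[0,0,0],[0,0,0.9],1],
    [[0,0,0],[0,0,0.9],1],
    [[0,0,0],[0,0,0.9],1],
    [[0,0,0],[0,0,0.9],1],
    [[0,0,0],[0,0,0.9],1],
  ],
)

```text
time_s: 59.72
tcp_pos: [0.6382, 0.0019, 0.0696]
tool_rot: [[0.989, -0.15, -0.0], [-0.15, -0.989, 0.0], [-0.0, -0.0, -1.0]]
wrist_force: [-0.6, 1.1, -0.3]
grip_width: 0.105
finger_force: 30.0
```

>>> carry_out(
  increments=[
    [[0,0,0.03],[0,0,0],1],
    [[0,0,0.03],[0,0,0],1],
    [[0,0,0],[0,0,0],1],
    [[0,0,0],[0,0,0],0.4],
    [[0,0,0],[0,0,0],0.4],
  ],
)

```text
time_s: 60.35
tcp_pos: [0.6383, 0.0019, 0.068]
tool_rot: [[0.989, -0.146, 0.0], [-0.146, -0.989, 0.0], [0.0, -0.0, -1.0]]
wrist_force: [-1.1, -0.3, 0.6]
grip_width: 0.266
finger_force: 0.0
```

>>> carry_out(
  increments=[
    [[0,0,0],[0,0,0],0.4],
    [[0,0,-0.4],[0,0,0],0.4],
    [[0,0,-0.8],[0,0,0],0.4],
    [[0,0,-1],[0,0,0],0.4],
    [[0,0,-1],[0,0,0],0.4],
  ],
)

```text
time_s: 60.98
tcp_pos: [0.6388, 0.0019, 0.1509]
tool_rot: [[0.989, -0.147, 0.002], [-0.147, -0.989, -0.0], [0.002, -0.0, -1.0]]
wrist_force: [0.2, -0.4, -0.7]
grip_width: 0.302
finger_force: 0.0
```

>>> carry_out(
  increments=[
    [[-1,0,-1],[0,0,0],0.4],
    [[-1,0,0],[0,0,0],0.4],
    [[-1,0,0],[0,0,0],0.4],
    [[0,0,0],[0,0,0],0.4],
    [[0,0,0],[0,0,0],0.4],
  ],
)

```text
time_s: 61.6
tcp_pos: [0.5652, 0.0128, 0.1745]
tool_rot: [[0.989, -0.147, 0.002], [-0.147, -0.989, -0.0], [0.002, -0.0, -1.0]]
wrist_force: [0.2, 0.5, 0.5]
grip_width: 0.3
finger_force: 0.0
```

Run:
```python
from h import *
np.set_printoptions(linewidth=250,precision=4,suppress=True)
c=camera('wrist');g=cv2.cvtColor(c['frame'],cv2.COLOR_RGB2GRAY)
go(.6378,.0019,.17)
L=np.array([.6378,.0019,.079]);u,v=map(int,proj(c,L));print(u,v)
m=np.zeros_like(g);m[v-35:v+35,u-35:u+35]=(g<140)[v-35:v+35,u-35:u+35]*255
for k in cv2.findContours(m,0,2)[0]:
    if cv2.contourArea(k)>30: print(cv2.minAreaRect(k),onz(c,*cv2.minAreaRect(k)[0],.075))
print(v-34,u-27);print(g[v-34:v+35:2,u-27:u+28:3])
```

```text
turn first 0.0 then units [2.94 0.   0.16] tcp [0.5651 0.0128 0.174 ] yaw -8.47 w 27.8
321 114
((322.5, 85.5), (11.0, 33.0), 90.0) [ 0.6598 -0.0026  0.075 ]
80 294
[[236 232 234 238 109 113 113 112 127 118 118 118 118 117 133 125 239 234 228]
 [233 229 230 234 125 129 129 130 136 136 136 137 136 139 139 134 236 233 234]
 [219 221 223 225 109 110 111 111 111 111 112 111 111 112 111 110 235 231 235]
 [188 188 188 191 109 111 111 112 112 112 111 112 112 113 113 116 191 189 189]
 [190 191 190 194 109 109 110 109 111 111 111 111 111 111 112 118 193 191 192]
 [191 192 192 192 151 151 152 149 115 111 111 128 143 138 130 147 192 191 192]
 [190 190 191 191 193 194 194 194 165 179 176 149 196 194 195 194 193 191 192]
 [186 186 186 186 187 186 186 188 172 191 188 152 189 188 186 187 187 188 188]
 [188 189 189 188 188 189 188 190 173 189 188 151 189 189 188 187 188 188 187]
 [189 188 188 188 189 188 188 190 172 191 188 150 189 187 189 189 188 188 188]
 [189 189 188 189 188 188 188 189 172 191 189 150 189 187 187 187 185 187 187]
 [189 190 189 189 190 190 190 191 172 190 188 149 190 188 187 188 1
[... 1129 characters left out ...]
92 187 190 194 192 198 174 195 184 144 191 187 189 185 182 187 186]
 [190 195 191 189 191 195 192 198 152 164 156 138 191 187 189 186 181 186 185]
 [189 195 191 189 190 194 192 197 180 168 167 184 190 189 189 186 180 187 185]
 [189 196 191 190 190 193 192 197 187 193 190 185 189 188 189 186 182 188 185]
 [190 198 158 181 191 194 191 197 187 190 189 184 190 187 190 186 179 164 187]
 [190 187  70  90 194 194 191 197 187 190 189 185 189 188 190 188 125  66 175]
 [189 182  72  76 194 195 190 197 188 190 189 185 189 188 189 187  91  71 146]
 [189 197 111 160 193 195 191 197 187 191 189 185 188 188 189 187 152  86 188]
 [188 196 193 194 192 195 192 196 187 190 190 186 189 189 189 186 182 190 185]]
```

```bash
python3 -c "
from h import *
print(finish_job())"
```

```text
the job is handed in; nothing more can be done
None
```

The job is handed in at about 62 s with no verdict returned: the three items present (file stand, dish, tip wrench) are in the bay, the cover read seated at every point pressed (the far edge was judged only from those and the images), and the toggle is through both slots and turned a quarter turn.

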